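Free a jammed instrument tray with alternate mallet taps and shut the keeper bar

TASK

The upper instrument tray has jammed part-way into its rack. Take the soft-faced mallet and walk the tray in with light taps on the left and right ends of its front in turn (not on the label window in the middle, and not with your hand) until it comes free and sits fully home against the back stop; lay the mallet back on the black pad, then swing the blue keeper bar shut across the front until it snaps into its catch. Leave the other things on the bench where they are.

Things in the scene. Friction and masses are not known exactly. Their poses are not given: they have to be found in the camera images.
- rack: low white two-tier tray rack with steel runners, 170 mm deep (x), 255 wide (y), 100 high, fixed. Origin: on the bench under its middle; x points into the rack (away from the robot at yaw 0), y left, z up. The upper tray hangs by its side rails on runners 84 mm above the bench, between guide strips that leave it 5 mm of side play; a back stop ends its travel. The lower tray, home already, is part of it.
- rack_front (a point): point on the rack's middle line, 76 mm above the bench, 75 mm in front of the rack's origin, where the front face of the upper tray lies when that tray is fully home. Axes as the rack's.
- tray: the jammed upper tray: stainless, 208 mm wide, 150 deep, 33 high, about 0.4 kg, now 36 to 42 mm out. Origin: centre of its underside, 55 mm above the bench, over the rack's origin when home; axes as the rack's. Front: an upright plate 208 mm wide, 58 to 88 mm above the bench, 75 mm in front of the origin; in its middle a clear label window, 90 mm wide, 3 mm proud, which cracks if struck.
- tray_left (a point): point on the tray's front plate near its left end: 85 mm left of the tray's middle, 76 mm above the bench. Fully home it lies 75 mm in front of the rack's origin. Spring clips pinch both side rails: an end tapped here gives at about 10 to 16 N while the other end stays behind; the tray binds askew in its guides once one end leads by some 5 to 8 mm, and then takes over twice as much.
- tray_right (a point): the same at the right end, 85 mm right of the tray's middle. A bound tray is freed by bringing up the end that lags. When about 25 mm have been gained the rails leave the clips and the tray runs easily (about 3 N) to the back stop, which is rigid. Mallet blows or pushes above 60 N are too hard.
- mallet_grip (a point): point on the axis of the mallet's wooden handle, 50 mm from the head's axis, near the centre of mass: a good place to grasp. Handle straight, 20 mm wide (this point's x), 24 high, free for grasping from 25 to 145 mm from the head's axis, along this point's y: head towards +y, round pommel (37 mm) at -y, ending 182 mm from the head's axis. Lies level on the pad, axis 25.5 mm above the bench. 0.3 kg.
- mallet_head (a point): centre of the mallet's head: a cylinder 39 mm across and 85 mm long lying along this point's x axis, with a white nylon face at either end, 42.5 mm from the centre. y axis points away from the handle.
- pad_top (a point): centre of the top of the black rubber pad on which the mallet lies and to which it goes back: 170 mm along its x, 290 mm along its y, 6 mm thick, fixed.
- keeper (a joint): angle of the blue keeper bar about its upright hinge: 0 = shut against its stop (bar along the rack's -y from the hinge), growing as its free end swings out towards the robot and on to the left, to 2.15. It stays where left (about 0.06 N m). In the last 0.06 rad its nose rides over a sprung brass roller (about 4 N at the free end) and snaps in at about 0.035. It shuts only if the upper tray is within 4 mm of home.
- keeper_hinge (a point): axis of the keeper bar's hinge, 82 mm in front of and 128 mm left of the rack's origin, 52 mm above the bench (the bar's mid-height); axes as the rack's, not turning with the bar. The bar is flat, 6 mm thick, 242 mm long from the hinge, and stands from 38 to 66 mm above the bench.
- keeper_knob (a point): middle of the black upright knob on the bar (14 mm across, 24 mm high, 66 to 90 mm above the bench), 205 mm from the hinge along the bar and 12 mm off the bar's middle on its outer side (the robot's side when shut). Its axes turn with the bar: -y points from the hinge to the free end.
- kidney_dish: bystander, not to be disturbed: kidney-shaped stainless dish about 205 x 100 mm, 32 mm high. Origin: centre of its underside.
- beaker: bystander, not to be disturbed: lilac plastic cup, 96 mm across, 95 mm high. Origin: centre of its underside.
- steel_cup: bystander, not to be disturbed: small stainless cup, 72 mm across, 60 mm high. Origin: centre of its underside.
- bottle_a: bystander, not to be disturbed: amber dropper bottle with red rubber teat, 48 mm across, 120 mm high. Origin: centre of its underside.
- bottle_b: bystander, not to be disturbed: the other amber dropper bottle, same size. Origin: centre of its underside.
- scissors: bystander, not to be disturbed: scissors with red finger rings, 155 mm long, 9 mm high, lying flat. Origin: centre of its underside.
- forceps: bystander, not to be disturbed: steel forceps, 120 mm long, 12 mm high, lying flat. Origin: centre of its underside.
Mind the look-alikes: they are no part of the job. Leave any orange look-alike of the part that bears mallet_grip alone.

How it is judged (in metres and radians):
On the way:
1. the tray has been driven fully home: both ends of its front within 4 mm of home (x of each of tray_left, tray_right in the frame of rack above -0.079 m), for 0.2 s.
At the end, for the whole second after the job is handed in: Both ends of the tray's front within 4 mm of fully home, the keeper bar shut in its catch (joint below 0.025 rad), the mallet lying on the pad (centre of the head and the grip point over the pad, to within 10 mm of its edges, and resting on it), everything at rest and released (all of step 1 and value of joint keeper below 0.025 rad and linear speed of tray below 0.02 m/s and x of mallet_head in the frame of pad_top between -0.095 and 0.095 m and y of mallet_head in the frame of pad_top between -0.155 and 0.155 m and x of mallet_grip in the frame of pad_top between -0.095 and 0.095 m and y of mallet_grip in the frame of pad_top between -0.155 and 0.155 m and height (world z) of mallet_head below 0.04 m and height (world z) of mallet_grip below 0.045 m); the robot touches nothing.
It fails at once if a hard blow: the mallet presses on the tray with more than 60 N (contact force between mallet and tray above 60 N).
It fails at once if the label window in the middle of the tray's front is struck (more than 2 N) (contact force between anything else and tray_c11 above 2 N).
It fails at once if the hand or arm pushes the tray (more than 2 N) (contact force between any of the fingers, the arm and tray above 2 N).
It fails at once if another thing on the bench is shifted by more than 25 mm (distance of any of kidney_dish, beaker, steel_cup, bottle_a, bottle_b, scissors, forceps from where it was at the start of the episode above 0.025 m).
It also fails if it takes over 72 s, if anything falls off the work surface, if the arm or the gripper's body presses on something with over 40 N, if the wrist force passes 120 N, or if a joint passes its speed limit or range.

ROBOT

A 6-joint arm with a two-finger parallel gripper is mounted at the origin on the work surface. World frame = base frame: x ahead of the robot, y to its left, z up, the work surface at z = 0. Lengths are in mm, angles in degrees, forces in N, time in s.
With the tool pointing down it reaches from about 350 to 850 mm from the base axis. Payload 8.1 kg.
Tool frame: the origin (TCP) lies on the centre line of the jaws, within the pads' length; the fingertips stand r.tip_extent ahead of it and the grasp point (between the pads) lies 8 mm behind it (r.tip_extent is the distance from the TCP to the fingertips, in mm); z points along the fingers, y is the direction in which the jaws open and shut (so a half turn about z gives the same grasp; the last joint's range is limited). The gripper opens to 85 mm and grips with 20 to 120 N. Pads are 22 mm wide; open, the fingers measure 114 mm over their backs; the gripper's body (76 mm by 85 mm) begins 54 mm behind the grasp point. The pads swing forward as they close: fully open they stand 13 mm farther back than shut.
Start: joints at [62.372, 7.471, 85.268, -0, 87.261, -4.893], TCP at [231.861, 553.395, 242.292] pointing down, gripper open.
Joint ranges: [-169.43, 169.43], [-51.17, 129.36], [1.28, 143.12], [-76.62, 256.62], [0, 156.53], [-152.29, 152.29]. Speed limits (degrees/s): [136.94, 136.94, 159.86, 180, 180, 180].

INTERFACE

Orientations are given as [roll, pitch, yaw] about the fixed x, y, z axes, in that order (R = Rz(yaw) Ry(pitch) Rx(roll)).
In Python, from bench import sense, optics, hand_in, spotter, r gives the robot as it stands.
- The arm moves only by the tool apply_moves, never from a script. Its argument "series" is a list of rows, each a list of 3 entries, a list of its own where there are three numbers: the opening, from 0 (shut) to 1 (fully open), then the shift along the world's x, y, z in m, then the turn about the world's z in rad. In form: [[grip, [x, y, z], turn], ...]. A call has 1 to 5 rows; each row is the pose to reach, as a shift and turn from the pose measured when the call began; what a row does not reach only later rows make up. A row lasts 1/8 s, in which the tool goes at most 62.5 mm and 10.7 degrees, less where a joint would pass 70% of its speed; a pose out of reach is approached as far as the arm can. A call with a gripper value outside its range is refused whole. The fingers move at their own pace and stop on an object; "grip_force" is the grip in N (left out, the last holds). Time passes only in rows, so rows that repeat a pose let the fingers close. It gives the time, the measured TCP pose, the force and the opening at its end, in the units of the state.
- sense(): the state, without advancing time (a new reading comes with each control period).
- optics.snapshot(name): name is "scene" or "side" or "wrist"; returns a dict with "color" (384x512x3 uint8, blue, green, red), "intrinsics" (3x3 intrinsics, pixels), "rvec" (rotation vector, rad) and "tvec" (3), from world to camera coordinates, as OpenCV has them. Camera axes: x right, y down, z forward; pixel columns grow to the right and rows downward; lengths in mm; the calibration is good to about 2 mm. A picture is of the moment at which its call begins. There is no depth.
- hand_in(): hands the job in, once; it reports no verdict.
Trained networks look in a picture, given as the dict that the camera call returned (one of the last four; its "shot" number tells which), for a name from the list of things; names that differ only in an ending like _2 or _b are one class to them, and where a whole thing is asked for, a point or a joint stands for the part that bears it (a point fixed in the world has none). Each returns a list of dicts, best first, with "p" (0 to 1); they miss things now and then, are a little off and sometimes report something else, mostly with a low value. They report only what shows in the picture. A call takes as long as a camera call. They do not tell look-alikes from the thing itself.
- spotter.search_frame(picture, query): "xyz" ([x, y, z] in mm, in the coordinates of the camera as it stood for that picture, good to about 4 mm: the middle of the surface that is visible of it).
- spotter.masks_of(picture, query): "mask" (384x512 bool, what is visible of it).
The state is a dict: "time": time; "joint_pos": joint angles; "qd": joint speeds; "joint_efforts": joint torques, N m; "tool_pos": TCP position; "tcp_rot": TCP orientation; "ft_force": force on the tool from outside, world axes, zero at the start; "wrist_torque": the same for the moment, N m; "finger_gap": finger opening in mm.
Only numpy, scipy, OpenCV 4.12 (cv2) and the standard library are available. Lean on these libraries where they do the work, as an engineer would, in place of code of your own. Each camera call takes 0.05 s, during which the arm holds its last target.

## Working session

There is one attempt and no reset: what is moved stays moved. The work goes in short steps, Python scripts to look and compute and a tool call to move; the robot and the scene stay as the last step left them, time stands still between calls to the robot, and variables do not carry over. Pictures are saved under pics/ and viewed, and the job is handed in when it is done.

Besides the shell and the picture viewer there is one more tool, called after "Emit:" as name([rows], argument=value, ...), one row to a line, values as JSON. apply_moves: Moves the arm, as the interface text tells. Its arguments: {"type":"object","properties":{"series":{"type":"array"},"grip_force":{"type":"number"}},"required":["series"]}

```bash
ls; mkdir -p pics; python3 - <<'E'
from bench import sense, optics, spotter, r
import cv2
print(sense()); print(r.tip_extent)
for n in ["scene","side"]:
    p=optics.snapshot(n); cv2.imwrite(f"pics/{n}0.png",p["color"])
    print(n,p["intrinsics"],p["rvec"],p["tvec"],p["shot"])
E
```

```text
pics
{'time': 0.0, 'joint_pos': array([ 6.23703513e+01,  7.51619686e+00,  8.53320384e+01,  2.53091046e-04,
        8.72627305e+01, -4.89240827e+00]), 'qd': array([ 0.03159697, -0.01491057,  0.00470715,  0.08749886, -0.0177006 ,
        0.04271031]), 'joint_efforts': array([-1.80516148e-03, -5.69405973e+01, -5.00557387e+01, -2.90389371e-04,
        1.49467302e-02, -2.00429395e-05]), 'tool_pos': array([231.61508683, 552.88756286, 241.20664086]), 'tcp_rot': array([-1.79889460e+02, -9.71555579e-03,  1.57262738e+02]), 'ft_force': array([ 0.75133836, -0.09141719,  0.15150683]), 'wrist_torque': array([-0.00769871, -0.00455212,  0.02515301]), 'finger_gap': 85.49059870969494}
11.0
scene [[427.25062581   0.         255.96117102]
 [  0.         427.25062581 185.7265657 ]
 [  0.           0.           1.        ]] [ 0.99446258  2.23754303 -1.23505486] [ 289.40291388 -104.82190466 1875.84119594] 1
side [[373.79645838   0.         254.32458232]
 [  0.         373.79645838 191.02765271]
 [  0.           0.           1.        ]] [ 2.10673227 -0.02640974  0.02599212] [-437.02064576   79.33543786 1332.62761701] 2
```

View pics/scene0.png

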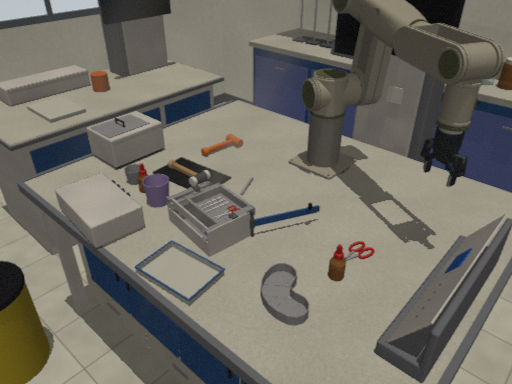

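View pics/side0.png

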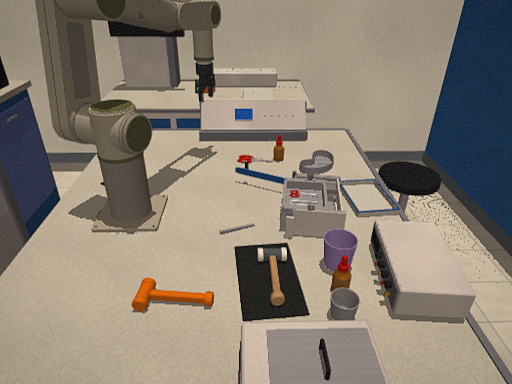

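```bash
cat > h.py <<'E'
from bench import sense, optics, spotter, r
import cv2, numpy as np
def RT(p):
    R,_=cv2.Rodrigues(np.array(p["rvec"],float)); return R,np.array(p["tvec"],float).ravel()
def w(p,x):
    R,t=RT(p); return R.T@(np.array(x)-t)
def proj(p,X):
    R,t=RT(p); q=(R@np.atleast_2d(X).T).T+t; q=q@np.array(p["intrinsics"]).T; return q[:,:2]/q[:,2:]
def ray(p,uv,z):
    R,t=RT(p); d=R.T@np.linalg.inv(p["intrinsics"])@np.array([uv[0],uv[1],1.]); c=-R.T@t
    return c+d*(z-c[2])/d[2]
def find(p,q,n=3):
    return [(round(o["p"],2),w(p,o["xyz"]).round(0)) for o in spotter.search_frame(p,q)[:n]]
E
python3 - <<'E'
from h import *
ps=[optics.snapshot("scene"),optics.snapshot("side")]
for q in ["rack","tray","tray_left","tray_right","mallet_grip","mallet_head","pad_top","keeper","keeper_hinge","keeper_knob","kidney_dish","beaker","steel_cup","bottle_a","scissors","forceps"]:
    for p,n in zip(ps,("sc","si")):
        try: print(q,n,*find(p,q))
        except Exception as e: print(q,n,e)
E
```

```text
rack sc (0.66, array([681.,  92.,  53.])) (0.28, array([ 491., -282.,   37.]))
rack si (0.82, array([ 632., -137.,   65.])) (0.69, array([428., 420.,   5.])) (0.29, array([ 663., -279.,   68.]))
tray sc (0.93, array([597., -42.,  63.]))
tray si (0.95, array([613.,  12.,  64.])) (0.18, array([ 627., -133.,   62.]))
tray_left sc (0.77, array([595., -36.,  68.])) (0.44, array([ 679., -263.,   68.])) (0.24, array([ 491., -284.,   34.]))
tray_left si (0.6, array([608.,  14.,  63.]))
tray_right sc (0.82, array([599., -35.,  69.]))
tray_right si (0.75, array([614.,  14.,  60.]))
mallet_grip sc (0.9, array([ 486., -284.,   36.])) (0.88, array([ 196., -410.,   29.])) (0.57, array([683.,  89.,  53.]))
mallet_grip si (0.77, array([ 182., -426.,   27.]))
mallet_head sc (0.7, array([ 493., -282.,   35.])) (0.52, array([ 191., -411.,   28.]))
mallet_head si (0.58, array([ 183., -419.,   28.]))
pad_top sc (0.92, array([ 440., -354.,    9.])) (0.3, array([ 680., -263.,   67.]))
pad_top si (0.97, array([ 455., -370.,    5.])) (0.36, array([616.,  14.,  65.]))
keeper sc (0.74, array([484., 170.,  55.]
[... 507 characters left out ...]
steel_cup sc (0.55, array([ 656., -467.,   44.])) (0.17, array([ 490., -285.,   35.]))
steel_cup si (0.7, array([ 482., -319.,   41.])) (0.63, array([734., 370.,  14.])) (0.59, array([ 649., -460.,   33.]))
bottle_a sc (0.65, array([ 671., -375.,   70.])) (0.6, array([571., 439.,  56.]))
bottle_a si (0.84, array([ 648., -394.,   57.])) (0.69, array([557., 417.,  52.])) (0.39, array([ 652., -461.,   33.]))
scissors sc (0.7, array([486., 170.,  55.])) (0.67, array([420., 426.,   5.])) (0.29, array([ 441., -353.,   10.]))
scissors si (0.54, array([430., 419.,   5.]))
forceps sc (0.43, array([ 375., -104.,   15.]))
forceps si (0.46, array([ 372., -109.,   10.])) (0.18, array([613.,  14.,  64.]))
```

```bash
python3 - <<'E'
from h import *
a=cv2.imread("pics/scene0.png"); b=cv2.imread("pics/side0.png")
cv2.imwrite("pics/sc_c.png",cv2.resize(a[140:260,140:330],None,fx=4,fy=4,interpolation=cv2.INTER_CUBIC))
cv2.imwrite("pics/si_c.png",cv2.resize(b[145:330,200:360],None,fx=4.5,fy=4.5,interpolation=cv2.INTER_CUBIC)[:,:])
c=cv2.imread("pics/si_c.png"); cv2.imwrite("pics/si_c1.png",c[:450]); cv2.imwrite("pics/si_c2.png",c[390:])
E
```

```text
(no output)
```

View pics/sc_c.png

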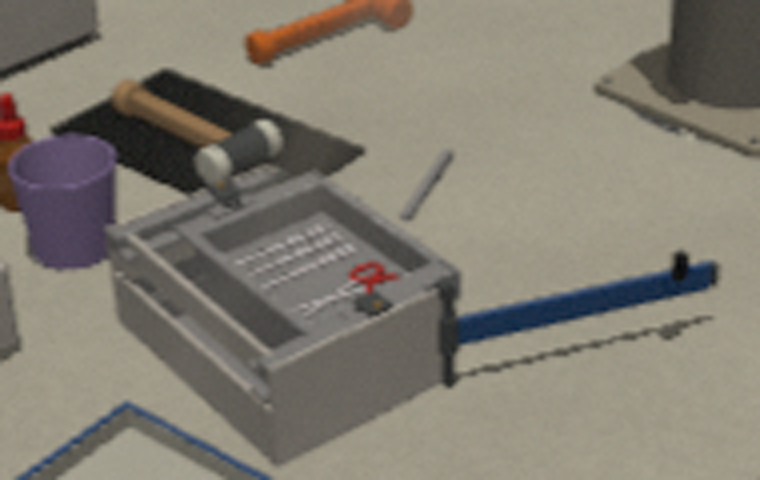

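View pics/si_c1.png

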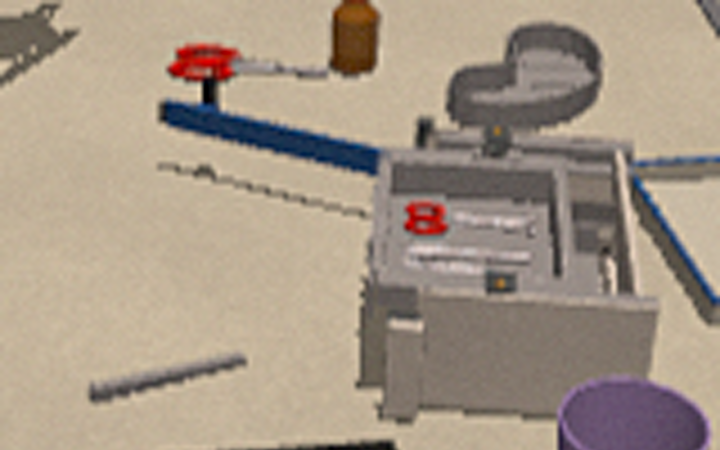

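View pics/si_c2.png

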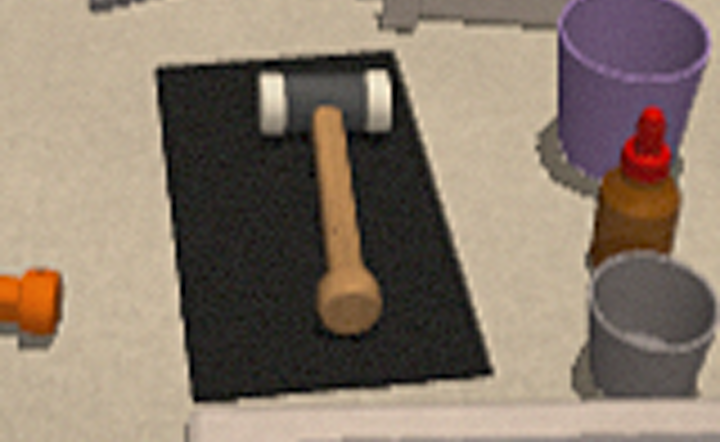

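Emit:
apply_moves([
  [1,[0.06,-0.06,0.02],-0.18],
  [1,[0.1,-0.12,0.04],-0.36],
  [1,[0.14,-0.18,0.06],-0.54],
  [1,[0.17,-0.24,0.08],-0.72],
  [1,[0.19,-0.3,0.1],-0.9],
], grip_force=100)

```text
time: 2.42
tool_pos: [399.8, 303.7, 325.5]
tcp_rot: [180.0, 0.0, 105.4]
ft_force: [0.4, 0.6, -0.3]
finger_gap: 85.2
```

Emit:
apply_moves([
  [1,[0.01,-0.06,0.02],-0.18],
  [1,[0.02,-0.12,0.03],-0.3],
  [1,[0.02,-0.18,0.04],-0.3],
  [1,[0.02,-0.24,0.04],-0.3],
  [1,[0.02,-0.28,0.04],-0.3],
])

```text
time: 3.05
tool_pos: [419.5, 21.3, 366.0]
tcp_rot: [179.9, 0.0, 88.1]
ft_force: [0.7, 0.2, 0.9]
finger_gap: 85.3
```

```bash
python3 - <<'E'
from h import *
s=sense(); print(s["time"],s["tool_pos"],s["tcp_rot"],s["joint_pos"])
p=optics.snapshot("wrist"); cv2.imwrite("pics/w1.png",p["color"])
for q in ["tray","keeper_knob","rack"]: print(q,find(p,q))
R,t=RT(p); print(-R.T@t)
p2=optics.snapshot("scene"); cv2.imwrite("pics/sc1.png",p2["color"])
E
```

```text
3.05 [419.52775419  21.29259314 366.01259655] [1.79900807e+02 2.31042316e-02 8.80735438e+01] [-4.07899901e+00 -2.18444982e+01  9.93986611e+01 -1.98205475e-02
  1.02345846e+02 -2.15681753e+00]
tray [(0.86, array([617.,  -6.,  59.]))]
keeper_knob [(0.98, array([459., 181.,  65.]))]
rack [(0.7, array([690.,  32.,  84.]))]
[421.37744723 100.18721186 497.22363431]
```

View pics/w1.png

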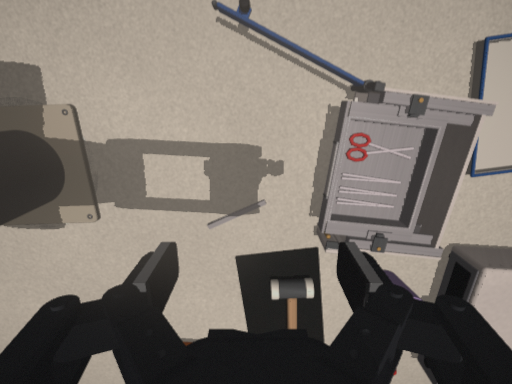

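```bash
python3 - <<'E'
from h import *
a=cv2.imread("pics/w1.png")
cv2.imwrite("pics/w1a.png",cv2.resize(a[75:265,310:500],None,fx=3.15,fy=3.15,interpolation=cv2.INTER_CUBIC))
cv2.imwrite("pics/w1b.png",cv2.resize(a[0:110,200:400],None,fx=4,fy=4,interpolation=cv2.INTER_CUBIC))
cv2.imwrite("pics/w1c.png",cv2.resize(a[235:345,220:420],None,fx=4,fy=4,interpolation=cv2.INTER_CUBIC))
E
```

```text
(no output)
```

View pics/w1a.png

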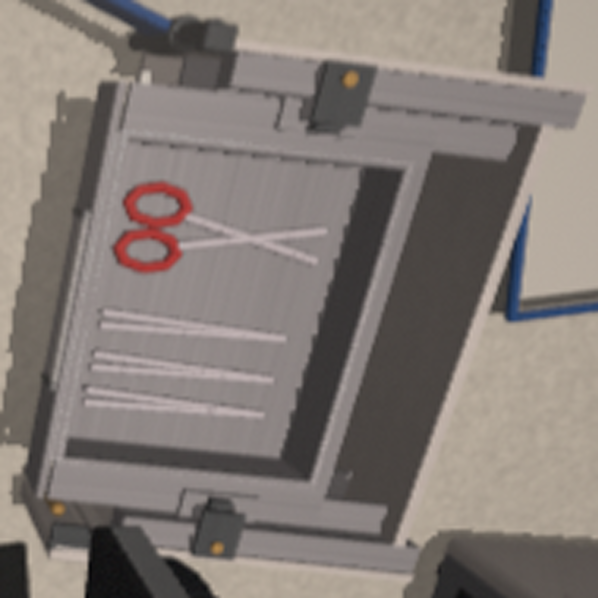

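View pics/w1b.png

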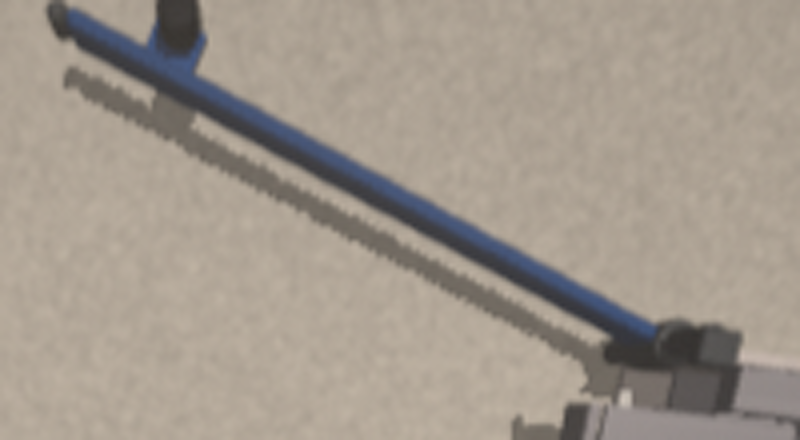

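View pics/w1c.png

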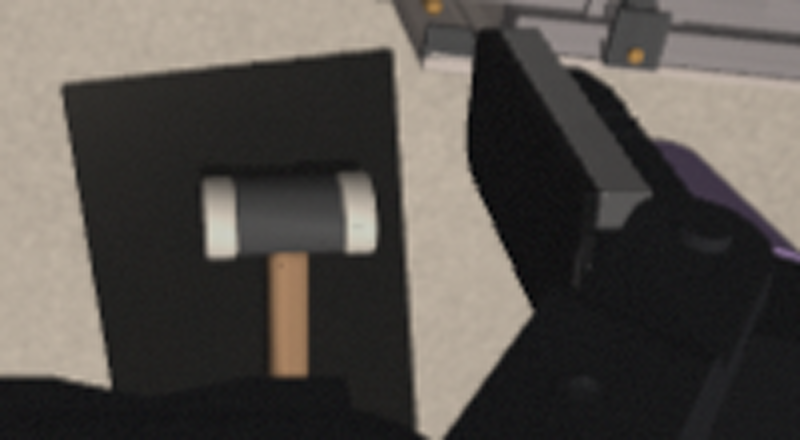

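```bash
cat >> h.py <<'E'
def snapw(p): return p
E
python3 - <<'E'
from h import *
import pickle
p=optics.snapshot("wrist"); pickle.dump({k:p[k] for k in("rvec","tvec","intrinsics")},open("w1.pkl","wb"))
A=lambda x,y:(310+x/3.15,75+y/3.15)
B=lambda x,y:(200+x/4,y/4)
C=lambda x,y:(220+x/4,235+y/4)
def pr(n,uv,z): print(n,ray(p,uv,z).round(1))
pr("wall L rear outer z100",A(586,95),100)
pr("wall L front",A(235,48),100)
pr("wall R front",A(50,553),100)
pr("wall R rear",A(415,573),100)
pr("plate L top front",A(107,82),88)
pr("plate R top front",A(38,478),88)
pr("plate L top inner",A(128,84),88)
pr("plate R top inner",A(50,497),88)
pr("winL",A(85,213),85);pr("winR",A(48,380),85)
pr("bar end",B(68,15),66);pr("bar hinge",B(655,330),66)
pr("knob top",B(178,5),90)
pr("bar mid upper edge",B(400,180),66)
pr("head L top",C(220,180),45);
pr("head faceL mid",C(203,218),25.5);pr("head faceR mid",C(377,213),25.5)
pr("handle a",C(289,255),38);pr("handle b",C(289,370),38)
pr("pad TL",C(65,85),6);pr("pad TR",C(390,50),6)
E
```

```text
wall L rear outer z100 [750.9  87.4 100. ]
wall L front [595.3 111.9 100. ]
wall R front [ 526.3 -131.6  100. ]
wall R rear [ 717.3 -149.8  100. ]
plate L top front [544.7  99.7  88. ]
plate R top front [521.4 -94.5  88. ]
plate L top inner [554.1  98.5  88. ]
plate R top inner [ 528.  -105.6   88. ]
winL [538.9  41.   85. ]
winR [525. -42.  85.]
bar end [372.1 230.3  66. ]
bar hinge [578.5 124.4  66. ]
knob top [410.  224.8  90. ]
bar mid upper edge [484.8 176.7  66. ]
head L top [ 445.6 -225.    45. ]
head faceL mid [ 437.7 -261.5   25.5]
head faceR mid [ 526.1 -261.5   25.5]
handle a [ 480.  -275.4   38. ]
handle b [ 480.4 -347.7   38. ]
pad TL [ 369.8 -194.     6. ]
pad TR [ 534.  -179.5    6. ]
```

Emit:
apply_moves([
  [1,[0.05,-0.035,0],0],
  [1,[0.1,-0.07,0],0],
  [1,[0.15,-0.1,0],0],
  [1,[0.17,-0.13,0],0],
  [1,[0.17,-0.13,0],0],
])

```text
time: 3.98
tool_pos: [590.9, -105.8, 363.6]
tcp_rot: [-179.9, -0.0, 88.2]
ft_force: [-0.2, 0.9, -0.9]
finger_gap: 85.7
```

```bash
python3 - <<'E'
from h import *
import pickle
p=optics.snapshot("wrist"); pickle.dump({k:p[k] for k in("rvec","tvec","intrinsics")},open("w2.pkl","wb")); cv2.imwrite("pics/w2.png",p["color"])
cv2.imwrite("pics/w2a.png",cv2.resize(p["color"],(800,600),interpolation=cv2.INTER_CUBIC))
s=sense();print(s["time"],s["tool_pos"])
E
```

```text
4.025 [ 590.31310456 -104.73803776  364.31953489]
```

View pics/w2a.png

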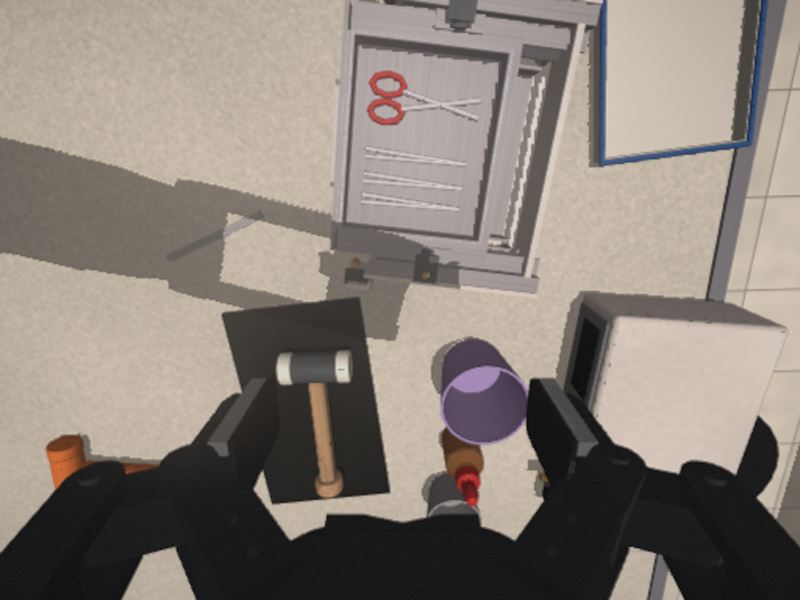

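```bash
python3 - <<'E'
from h import *
a=cv2.imread("pics/w2.png")
cv2.imwrite("pics/w2b.png",cv2.resize(a[0:195,200:395],None,fx=3,fy=3,interpolation=cv2.INTER_CUBIC))
cv2.imwrite("pics/w2c.png",cv2.resize(a[185:325,135:260],None,fx=4.2,fy=4.2,interpolation=cv2.INTER_CUBIC))
E
```

```text
(no output)
```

View pics/w2b.png

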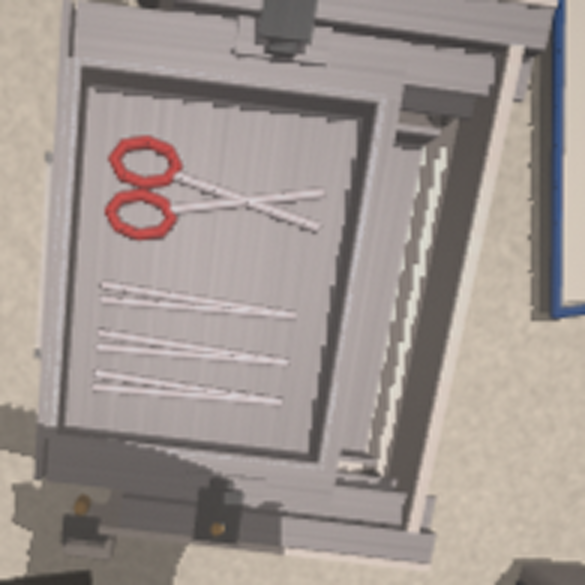

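View pics/w2c.png

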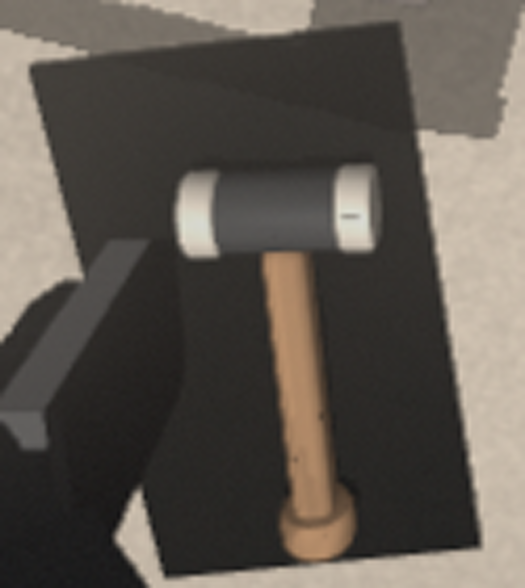

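```bash
python3 - <<'E'
from h import *
import pickle
p=pickle.load(open("w2.pkl","rb"))
B=lambda x,y:(200+x/3,y/3)
C=lambda x,y:(135+x/4.2,185+y/4.2)
def pr(n,uv,z): print(n,ray(p,uv,z).round(1))
pr("L rear outer",B(558,8),100)
pr("R rear outer",B(432,563),100)
pr("R outer mid",B(285,552),100)
pr("R front outer?",B(62,540),100)
pr("plate L outer",B(75,5),88);pr("plate R outer",B(38,478),88)
pr("plate edge y430",B(40,430),88)
pr("tray rear in L (rim z88)",B(400,88),88);pr("tray rear in R",B(340,465),88)
pr("backwall L",B(522,48),100);pr("backwall R",B(425,528),100)
pr("padTL",C(30,65),6);pr("padTR",C(400,22),6);pr("padBR",C(480,547),6);pr("padBL",C(166,577),6)
pr("pommel ctr",C(318,535),25.5);
pr("faceL",C(177,215),25.5);pr("faceR",C(380,210),25.5)
pr("handle top L",C(263,255),37.5);pr("handle top R",C(313,255),37.5)
pr("handle end L",C(293,515),37.5);pr("handle end R",C(333,513),37.5)
E
```

```text
L rear outer [755.1  84.5 100. ]
R rear outer [ 718.7 -153.6  100. ]
R outer mid [ 645.2 -145.6  100. ]
R front outer? [ 534.5 -135.9  100. ]
plate L outer [555.3  95.6  88. ]
plate R outer [ 523.1 -106.7   88. ]
plate edge y430 [526.  -82.9  88. ]
tray rear in L (rim z88) [694.6  60.   88. ]
tray rear in R [ 673.6 -104.9   88. ]
backwall L [741.7  70.6 100. ]
backwall R [ 714.1 -135.4  100. ]
padTL [ 369.3 -197.2    6. ]
padTR [ 537.  -182.1    6. ]
padBR [ 560.8 -469.8    6. ]
padBL [ 395.  -484.2    6. ]
pommel ctr [ 481.8 -442.4   25.5]
faceL [ 433.  -264.    25.5]
faceR [ 524.7 -264.4   25.5]
handle top L [ 472.9 -278.8   37.5]
handle top R [ 495.2 -279.5   37.5]
handle end L [ 473.6 -419.6   37.5]
handle end R [ 492.9 -419.    37.5]
```

Emit:
apply_moves([
  [1,[-0.03,-0.055,-0.02],0.03],
  [1,[-0.055,-0.105,-0.05],0.03],
  [1,[-0.08,-0.15,-0.09],0.03],
  [1,[-0.1,-0.185,-0.135],0.03],
  [1,[-0.107,-0.201,-0.18],0.03],
])

```text
time: 4.65
tool_pos: [482.9, -305.9, 184.2]
tcp_rot: [180.0, 0.0, 90.0]
ft_force: [0.1, -0.4, -0.5]
finger_gap: 85.3
```

```bash
python3 - <<'E'
from h import *
import pickle
p=optics.snapshot("wrist"); cv2.imwrite("pics/w3.png",cv2.resize(p["color"],(800,600)))
pickle.dump({k:p[k] for k in("rvec","tvec","intrinsics")},open("w3.pkl","wb"))
s=sense();print(s["time"],s["tool_pos"],s["tcp_rot"])
E
```

```text
4.7 [ 479.16861592 -304.95688422  175.99414349] [-179.50331929   -0.30927178   89.93874311]
```

View pics/w3.png

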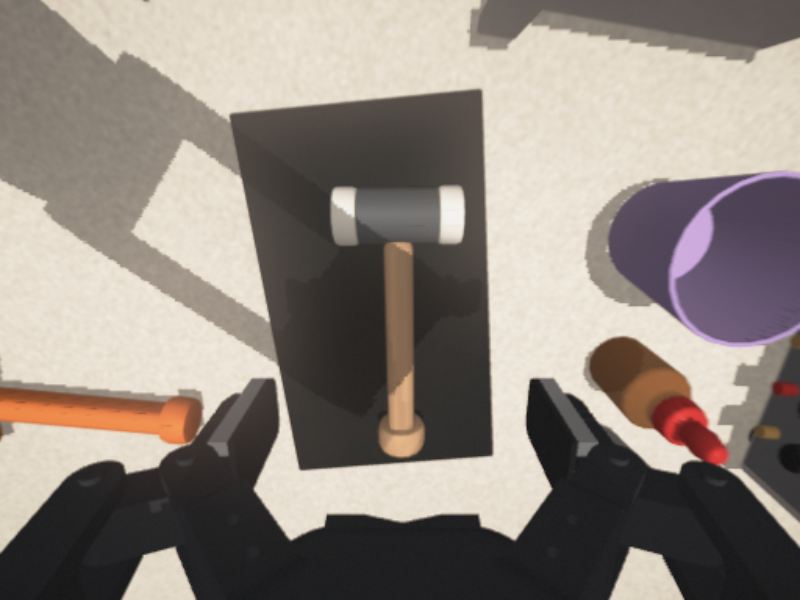

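```bash
python3 - <<'E'
from h import *
import pickle
p=pickle.load(open("w3.pkl","rb"))
f=lambda x,y:(x*.64,y*.64)
for n,uv,z in [("head top mid",(397,212),42),("faceL",(331,215),25.5),("faceR",(464,213),25.5),("handle",(399,260),37.5),("handle2",(401,400),37.5),("pad",(232,114),6),("",(481,90),6),("",(492,455),6),("",(301,469),6)]: print(n,ray(p,f(*uv),z).round(1))
print(sense()["tool_pos"])
E
```

```text
head top mid [ 479.4 -258.7   42. ]
faceL [ 435.2 -262.5   25.5]
faceR [ 523.8 -261.3   25.5]
handle [ 480.5 -290.5   37.5]
handle2 [ 481.7 -395.7   37.5]
pad [ 369.7 -198.5    6. ]
 [ 534.3 -184.2    6. ]
 [ 559.5 -468.6    6. ]
 [ 394.7 -482.8    6. ]
[ 479.16861592 -304.95688422  175.99414349]
```

Emit:
apply_moves([
  [1,[0.001,0,-0.05],0],
  [1,[0.001,0.001,-0.1],0],
  [1,[0.001,0.001,-0.135],0],
  [1,[0.001,0.001,-0.154],0],
  [1,[0.001,0.001,-0.154],0],
])

```text
time: 5.32
tool_pos: [480.1, -302.6, 21.6]
tcp_rot: [-179.4, -0.4, 90.0]
ft_force: [0.1, 0.1, -0.0]
finger_gap: 85.5
```

Emit:
apply_moves([
  [0.1,[0,0,0],0],
  [0.1,[0,0,0],0],
  [0.1,[0,0,0],0],
  [0.1,[0,0,0],0],
  [0.1,[0,0,0],0],
], grip_force=110)

```text
time: 5.95
tool_pos: [480.8, -303.1, 22.7]
tcp_rot: [-179.5, -0.3, 90.0]
ft_force: [-0.1, 1.0, 5.9]
finger_gap: 18.3
```

Emit:
apply_moves([
  [0,[0,0,0.05],0],
  [0,[-0.01,0.05,0.06],-0.05],
  [0,[-0.02,0.1,0.06],-0.1],
  [0,[-0.025,0.15,0.055],-0.14],
  [0,[-0.025,0.182,0.05],-0.14],
])

```text
time: 6.58
tool_pos: [454.5, -118.9, 71.9]
tcp_rot: [-179.4, -0.4, 82.0]
ft_force: [-0.0, 0.3, -3.3]
finger_gap: 17.8
```

```bash
python3 - <<'E'
from h import *
import pickle
p=optics.snapshot("wrist"); cv2.imwrite("pics/w4.png",cv2.resize(p["color"],(800,600)))
pickle.dump({k:p[k] for k in("rvec","tvec","intrinsics")},open("w4.pkl","wb"))
s=sense();print(s["time"],s["tool_pos"],s["tcp_rot"],s["ft_force"],s["finger_gap"])
E
```

```text
6.625 [ 453.92287151 -115.96135727   70.84058558] [-179.31578381   -0.4947301    82.02813325] [ 0.70886009  2.85187794 -3.84047714] 18.401233246539874
```

View pics/w4.png

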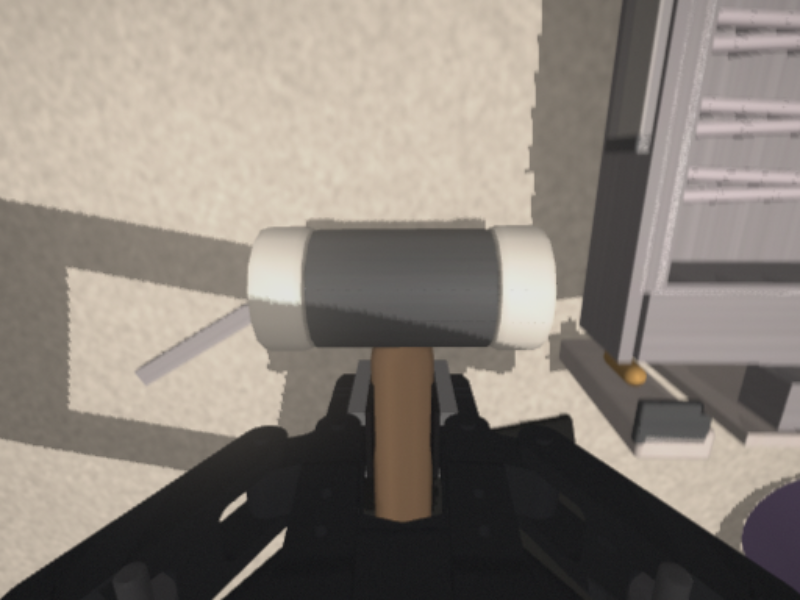

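```bash
python3 - <<'E'
from h import *
import pickle
p=pickle.load(open("w4.pkl","rb"))
cv2.imwrite("pics/w4a.png",cv2.resize(cv2.imread("pics/w4.png")[0:400,480:760],None,fx=2,fy=1.5) )
f=lambda x,y:(x*.64,y*.64)
for n,uv,z in [("plate R end",(628,360),88),("plate at win",(649,150),88),("win edge R",(640,152),86),("win top",(668,0),86),("head top L",(303,288),76+17),("head axis ctr",(400,285),95.5),("face R edge",(553,288),76),("faceL",(248,288),76)]: print(n,ray(p,f(*uv),z).round(1))
E
```

```text
plate R end [ 523. -106.   88.]
plate at win [527.3 -47.6  88. ]
win edge R [526.1 -47.9  86. ]
win top [531.7 -14.6  86. ]
head top L [434.2 -69.9  93. ]
head axis ctr [460.3 -72.   95.5]
face R edge [505.8 -84.9  76. ]
faceL [412.4 -71.9  76. ]
```

View pics/w4a.png

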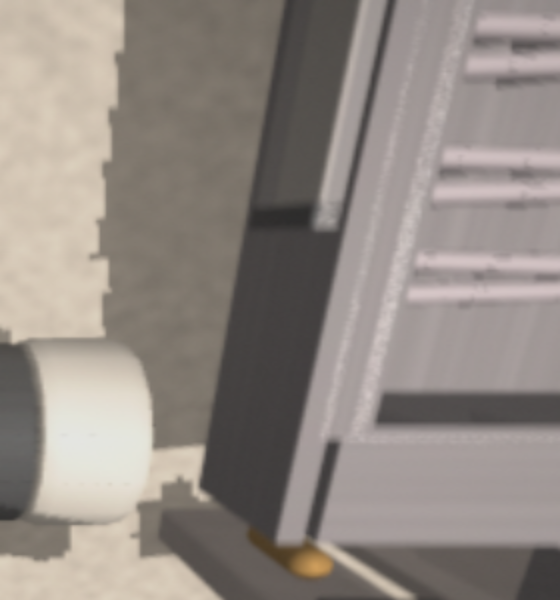

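Emit:
apply_moves([
  [0,[0.008,-0.003,0],0],
  [0,[0.014,-0.005,0],0],
  [0,[0.017,-0.006,0],0],
  [0,[0.019,-0.007,0],0],
  [0,[0.021,-0.008,0],0],
])

```text
time: 7.25
tool_pos: [475.0, -124.4, 70.8]
tcp_rot: [-179.3, -0.5, 82.0]
ft_force: [-0.1, 0.0, -3.6]
finger_gap: 17.9
```

Emit:
apply_moves([
  [0,[0.001,0,0],0],
  [0,[0.002,0,0],0],
  [0,[0.003,0,0],0],
  [0,[0.004,-0.001,0],0],
  [0,[0.005,-0.001,0],0],
])

```text
time: 7.88
tool_pos: [476.9, -125.3, 70.0]
tcp_rot: [-178.9, -0.5, 82.0]
ft_force: [-16.9, -2.3, 5.6]
finger_gap: 18.4
```

Emit:
apply_moves([
  [0,[0.003,0,0],0],
  [0,[0.004,-0.001,0],0],
  [0,[0.005,-0.001,0],0],
  [0,[0.005,-0.001,0],0],
  [0,[0.005,-0.001,0],0],
])

```text
time: 8.5
tool_pos: [478.7, -126.2, 69.1]
tcp_rot: [-178.5, -0.5, 82.0]
ft_force: [-17.0, -1.9, 5.7]
finger_gap: 18.3
```

Emit:
apply_moves([
  [0,[0.004,-0.001,0.001],0],
  [0,[0.005,-0.001,0.001],0],
  [0,[0.006,-0.001,0.001],0],
  [0,[0.006,-0.001,0.001],0],
  [0,[0.006,-0.001,0.001],0],
])

```text
time: 9.12
tool_pos: [480.4, -127.2, 69.0]
tcp_rot: [-178.0, -0.4, 82.1]
ft_force: [-22.3, -2.8, 9.0]
finger_gap: 18.4
```

```bash
python3 - <<'E'
from h import *
import pickle
p=optics.snapshot("wrist"); cv2.imwrite("pics/w5.png",cv2.resize(p["color"],(800,600)))
pickle.dump({k:p[k] for k in("rvec","tvec","intrinsics")},open("w5.pkl","wb"))
s=sense();print(s["time"],s["tool_pos"],s["tcp_rot"],s["ft_force"],s["wrist_torque"])
E
```

```text
9.175 [ 480.41787775 -127.15071939   68.99231971] [-177.96729632   -0.42602816   82.08943707] [-22.3613224   -2.41191947   8.16113406] [0.09430385 2.74096118 0.84939528]
```

View pics/w5.png

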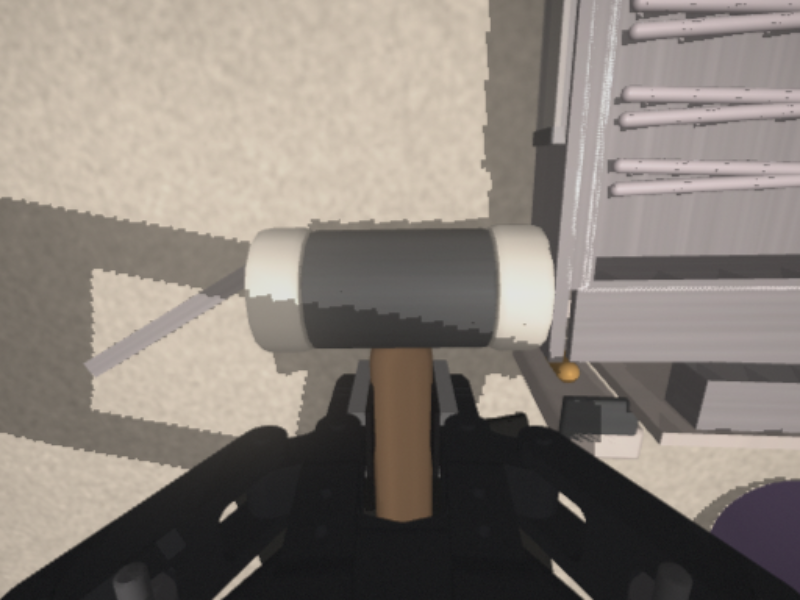

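Emit:
apply_moves([
  [0,[-0.02,0.003,0.002],0],
  [0,[-0.014,0.05,0.003],0],
  [0,[-0.006,0.105,0.003],0],
  [0,[0.002,0.16,0.003],0],
  [0,[0.004,0.171,0.003],0],
])

```text
time: 9.8
tool_pos: [484.6, 46.8, 72.2]
tcp_rot: [-178.0, -0.5, 82.3]
ft_force: [0.1, 0.8, -3.4]
finger_gap: 18.0
```

Emit:
apply_moves([
  [0,[0.006,-0.001,0],0],
  [0,[0.011,-0.002,0],0],
  [0,[0.013,-0.002,0],0],
  [0,[0.014,-0.002,0],0],
  [0,[0.015,-0.002,0],0],
])

```text
time: 10.42
tool_pos: [499.6, 44.3, 72.1]
tcp_rot: [-178.0, -0.5, 82.2]
ft_force: [-0.2, -0.5, -2.9]
finger_gap: 18.0
```

Emit:
apply_moves([
  [0,[0.002,0,0],0],
  [0,[0.003,0,0],0],
  [0,[0.004,-0.001,0],0],
  [0,[0.005,-0.001,0],0],
  [0,[0.006,-0.001,0],0],
])

```text
time: 11.05
tool_pos: [502.2, 44.3, 71.2]
tcp_rot: [-177.5, -0.5, 82.3]
ft_force: [-16.6, 5.2, 6.3]
finger_gap: 18.0
```

Emit:
apply_moves([
  [0,[0.003,0,0],0],
  [0,[0.005,-0.001,0],0],
  [0,[0.007,-0.001,0],0],
  [0,[0.009,-0.001,0],0],
  [0,[0.01,-0.001,0],0],
])

```text
time: 11.68
tool_pos: [508.5, 45.0, 70.2]
tcp_rot: [-177.1, -0.6, 82.4]
ft_force: [-19.1, 7.5, 7.5]
finger_gap: 18.0
```

Emit:
apply_moves([
  [0,[-0.02,0.002,0.001],0],
  [0,[-0.028,-0.055,0.002],0],
  [0,[-0.036,-0.11,0.002],0],
  [0,[-0.039,-0.16,0.002],0],
  [0,[-0.036,-0.171,0.002],0],
])

```text
time: 12.3
tool_pos: [472.3, -128.8, 72.5]
tcp_rot: [-177.1, -0.5, 82.2]
ft_force: [-0.4, 1.1, -4.2]
finger_gap: 17.9
```

```bash
python3 - <<'E'
from h import *
import pickle
p=optics.snapshot("wrist"); cv2.imwrite("pics/w6.png",cv2.resize(p["color"],(800,600)))
pickle.dump({k:p[k] for k in("rvec","tvec","intrinsics")},open("w6.pkl","wb"))
s=sense();print(s["time"],s["tool_pos"],s["tcp_rot"],s["ft_force"],s["wrist_torque"])
E
```

```text
12.35 [ 472.90814375 -128.71376939   72.61180254] [-177.12903637   -0.51947297   82.24059658] [-0.87003853 -1.03487135 -2.77378313] [-0.02799526 -0.03214119 -0.04744898]
```

View pics/w6.png

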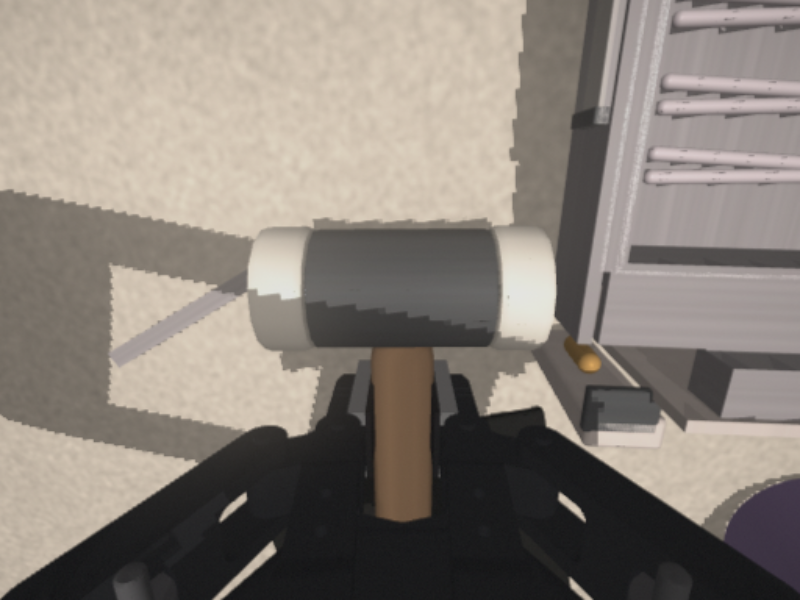

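Emit:
apply_moves([
  [0,[0.007,0.001,-0.001],0],
  [0,[0.012,0,-0.001],0],
  [0,[0.016,0,-0.001],0],
  [0,[0.019,-0.001,-0.001],0],
  [0,[0.006,0.001,-0.001],0],
])

```text
time: 12.98
tool_pos: [479.1, -126.4, 71.1]
tcp_rot: [-177.1, -0.5, 82.3]
ft_force: [0.7, -0.2, -2.0]
finger_gap: 18.1
```

```bash
python3 - <<'E'
from h import *
import pickle
p=optics.snapshot("wrist"); cv2.imwrite("pics/w7.png",cv2.resize(p["color"],(800,600)))
pickle.dump({k:p[k] for k in("rvec","tvec","intrinsics")},open("w7.pkl","wb"))
s=sense();print(s["time"],s["tool_pos"],s["tcp_rot"],s["ft_force"],s["wrist_torque"])
E
```

```text
13.025 [ 477.52425509 -125.94973094   70.8412648 ] [-177.00117324   -0.56325581   82.34119814] [ 1.25061826  0.3743436  -4.68304228] [-0.06512903 -0.10779319 -0.04053442]
```

View pics/w7.png

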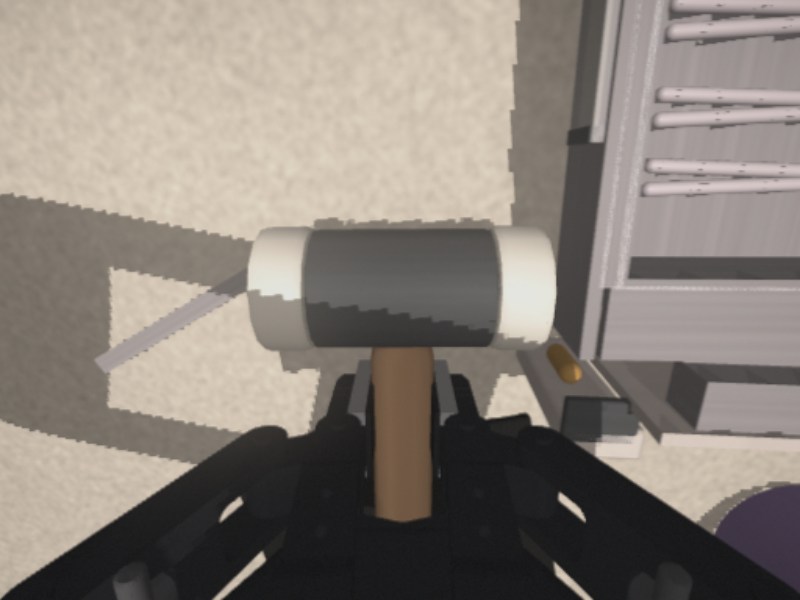

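```bash
cat > edge.py <<'E'
# fit the plate's outer top edge (bright top vs dark front) and print x of edge at rows
from h import *
import pickle,sys
E
python3 - <<'E'
import cv2
for n in (5,6,7):
    a=cv2.imread(f"pics/w{n}.png")[80:400,500:700]
    cv2.imwrite(f"pics/w{n}e.png",a)
import numpy as np
cv2.imwrite("pics/cmp.png",np.hstack([cv2.resize(cv2.imread(f"pics/w{n}e.png"),None,fx=1.3,fy=1.8) for n in (5,6,7)]))
E
```

```text
(no output)
```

View pics/cmp.png

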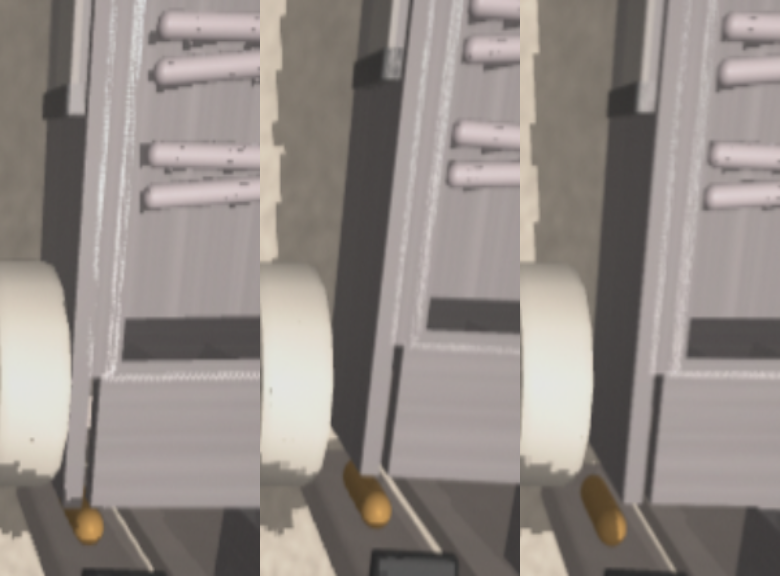

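```bash
python3 - <<'E'
from h import *
import pickle
for n,pts in {5:[(65,503),(88,112)],6:[(103,470),(140,80)],7:[(105,500),(135,115)]}.items():
    p=pickle.load(open(f"w{n}.pkl","rb"))
    q=[ray(p,((500+x/1.3)*.64,(80+y/1.8)*.64),88) for x,y in pts]
    d=q[1]-q[0]; print(n,q[0].round(1),q[1].round(1),"yaw",-np.degrees(np.arctan2(d[0],d[1])))
E
```

```text
5 [ 525.6 -108.8   88. ] [532. -51.  88.] yaw -6.268171561780422
6 [ 526.9 -107.1   88. ] [534.6 -49.8  88. ] yaw -7.690478187556623
7 [ 533.5 -109.1   88. ] [539.8 -51.7  88. ] yaw -6.22517990884955
```

Emit:
apply_moves([
  [0,[-0.003,0.05,0],0],
  [0,[0.005,0.105,0],0],
  [0,[0.014,0.16,0],0],
  [0,[0.02,0.172,0],0],
  [0,[0.024,0.172,0],0],
])

```text
time: 13.65
tool_pos: [501.8, 47.3, 70.9]
tcp_rot: [-177.0, -0.6, 82.5]
ft_force: [-0.4, -0.5, -3.2]
finger_gap: 18.5
```

Emit:
apply_moves([
  [0,[0.008,-0.002,0],0],
  [0,[0.013,-0.003,0],0],
  [0,[0.017,-0.004,0],0],
  [0,[0.02,-0.004,0],0],
  [0,[0.004,-0.002,0],0],
])

```text
time: 14.28
tool_pos: [506.3, 44.0, 70.8]
tcp_rot: [-177.0, -0.6, 82.4]
ft_force: [0.1, -0.1, -3.3]
finger_gap: 18.2
```

```bash
cat > look.py <<'E'
from h import *
import pickle,sys
n=sys.argv[1]
p=optics.snapshot("wrist"); cv2.imwrite(f"pics/w{n}.png",cv2.resize(p["color"],(800,600),interpolation=cv2.INTER_CUBIC))
pickle.dump({k:p[k] for k in("rvec","tvec","intrinsics")},open(f"w{n}.pkl","wb"))
s=sense();print(s["time"],s["tool_pos"],s["tcp_rot"],s["ft_force"])
E
python3 look.py 8
```

```text
14.325 [504.18345539  44.20380078  70.22886127] [-176.88946089   -0.5442843    82.41729632] [ 1.4363897   0.07940736 -4.83742535]
```

View pics/w8.png

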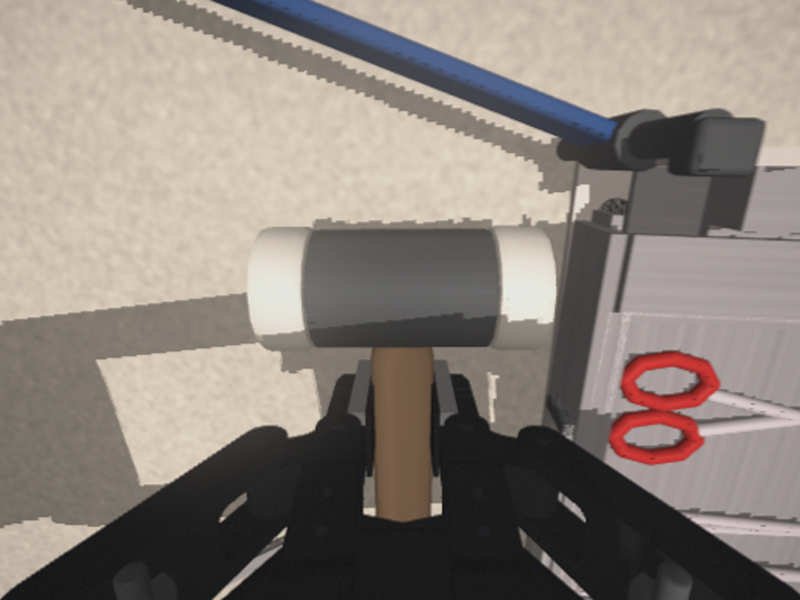

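```bash
python3 - <<'E'
from h import *
import pickle
p=pickle.load(open("w8.pkl","rb"))
for uv in [(612,234),(576,430)]: print(ray(p,(uv[0]*.64,uv[1]*.64),88).round(1))
E
python3 - <<'E'
import cv2
a=cv2.imread("pics/w8.png")[200:460,530:690]; cv2.imwrite("pics/w8e.png",cv2.resize(a,None,fx=2.3,fy=2.3))
E
```

```text
[568.9  96.2  88. ]
[558.9  37.7  88. ]
```

View pics/w8e.png

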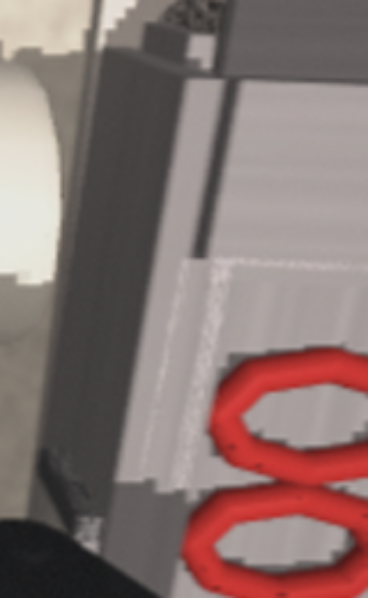

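Emit:
apply_moves([
  [0,[-0.012,-0.05,0.001],0],
  [0,[-0.021,-0.105,0.001],0],
  [0,[-0.028,-0.16,0.001],0],
  [0,[-0.026,-0.17,0.001],0],
  [0,[-0.025,-0.17,0.001],0],
])

```text
time: 14.95
tool_pos: [479.4, -127.1, 71.3]
tcp_rot: [-176.9, -0.6, 82.2]
ft_force: [0.4, -0.5, -3.7]
finger_gap: 17.8
```

Emit:
apply_moves([
  [0,[0.008,-0.001,0],0],
  [0,[0.013,-0.001,0],0],
  [0,[0.018,-0.002,0],0],
  [0,[0.021,-0.002,0],0],
  [0,[0.005,0,0],0],
])

```text
time: 15.58
tool_pos: [485.1, -126.3, 71.2]
tcp_rot: [-176.9, -0.6, 82.3]
ft_force: [-0.3, 0.1, -3.6]
finger_gap: 18.3
```

```bash
python3 look.py 9;  python3 - <<'E'
import cv2
a=cv2.imread("pics/w9.png")[80:400,500:700]; cv2.imwrite("pics/w9e.png",cv2.resize(a,None,fx=1.8,fy=1.8))
E
```

```text
15.625 [ 483.01153944 -125.66324879   70.62770395] [-176.76829034   -0.57951003   82.34619192] [ 0.85664393 -0.36165809 -5.33805933]
```

View pics/w9e.png

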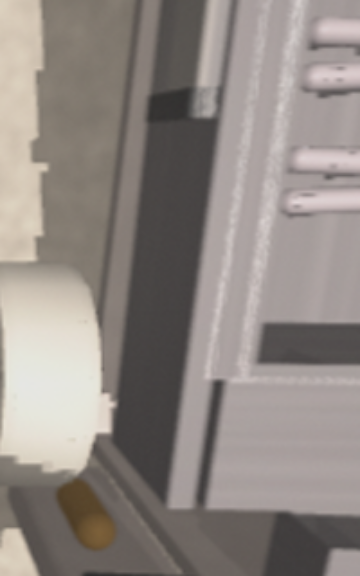

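```bash
python3 - <<'E'
from h import *
import pickle
p=pickle.load(open("w9.pkl","rb"))
q=[ray(p,((500+x/1.8)*.64,(80+y/1.8)*.64),88) for x,y in [(168,507),(218,120)]]
d=q[1]-q[0];print(q,-np.degrees(np.arctan2(d[0],d[1])))
E
```

```text
[array([ 543.05619296, -110.53966106,   88.        ]), array([549.96190064, -52.76731946,  88.        ])] -6.816400894438243
```

Emit:
apply_moves([
  [0,[0.002,0.05,0],0],
  [0,[0.009,0.105,0],0],
  [0,[0.016,0.16,0],0],
  [0,[0.022,0.172,0],0],
  [0,[0.024,0.172,0],0],
])

```text
time: 16.25
tool_pos: [507.5, 47.6, 70.7]
tcp_rot: [-176.8, -0.6, 82.5]
ft_force: [-0.1, -0.6, -3.2]
finger_gap: 18.0
```

Emit:
apply_moves([
  [0,[0.008,-0.002,0],0],
  [0,[0.014,-0.003,0],0],
  [0,[0.019,-0.004,0],0],
  [0,[0.023,-0.004,0],0],
  [0,[0.005,-0.002,0],0],
])

```text
time: 16.88
tool_pos: [514.1, 44.4, 71.1]
tcp_rot: [-176.9, -0.6, 82.4]
ft_force: [-0.1, -1.3, -3.2]
finger_gap: 17.8
```

```bash
python3 look.py 10;  python3 - <<'E'
import cv2
a=cv2.imread("pics/w10.png")[200:460,530:730]; cv2.imwrite("pics/w10e.png",cv2.resize(a,None,fx=2.3,fy=2.3))
E
```

```text
16.925 [511.19308736  44.86349429  70.25816149] [-176.69993545   -0.55345439   82.45061782] [ 0.92374534  0.65456095 -5.98618374]
```

View pics/w10e.png

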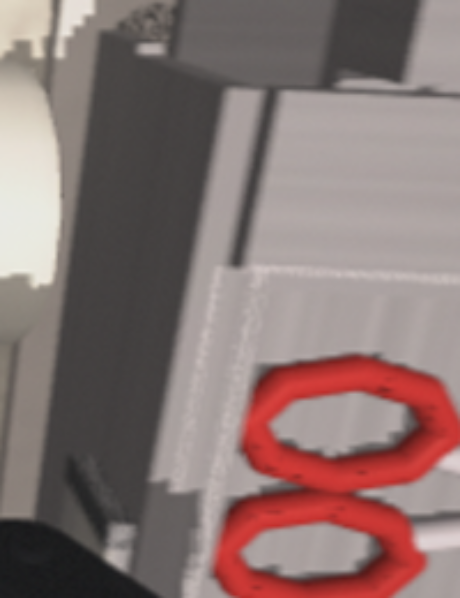

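```bash
python3 - <<'E'
from h import *
import pickle
for n,pts in {8:[(183,80),(118,480)],10:[(222,88),(150,480)]}.items():
  p=pickle.load(open(f"w{n}.pkl","rb"))
  q=[ray(p,((530+x/2.3)*.64,(200+y/2.3)*.64),88) for x,y in pts]
  d=q[0]-q[1];print(q,-np.degrees(np.arctan2(d[0],d[1])))
E
```

```text
[array([568.30889718,  96.05417678,  88.        ]), array([560.56369416,  44.93044846,  88.        ])] -8.614753722444195
[array([580.55707615,  94.96480333,  88.        ]), array([572.52250558,  44.78830745,  88.        ])] -9.097325859864544
```

Emit:
apply_moves([
  [0,[-0.01,-0.05,0.001],0],
  [0,[-0.02,-0.105,0.001],0],
  [0,[-0.026,-0.16,0.001],0],
  [0,[-0.024,-0.17,0.001],0],
  [0,[-0.023,-0.17,0.001],0],
])

```text
time: 17.55
tool_pos: [488.7, -126.2, 71.5]
tcp_rot: [-176.7, -0.6, 82.3]
ft_force: [-0.4, 0.2, -3.6]
finger_gap: 18.3
```

Emit:
apply_moves([
  [0,[0.008,-0.001,0],0],
  [0,[0.014,-0.001,0],0],
  [0,[0.019,-0.002,0],0],
  [0,[0.023,-0.002,0],0],
  [0,[0.005,0,0],0],
])

```text
time: 18.18
tool_pos: [495.0, -126.1, 71.8]
tcp_rot: [-176.8, -0.6, 82.3]
ft_force: [0.3, -1.3, -3.2]
finger_gap: 18.1
```

```bash
python3 look.py 11;  python3 - <<'E'
import cv2
a=cv2.imread("pics/w11.png")[80:400,500:700]; cv2.imwrite("pics/w11e.png",cv2.resize(a,None,fx=1.8,fy=1.8))
E
```

```text
18.225 [ 492.15836428 -125.51476412   70.93893899] [-176.64210727   -0.58489182   82.33248144] [ 0.89212107 -0.89567293 -4.94839666]
```

View pics/w11e.png

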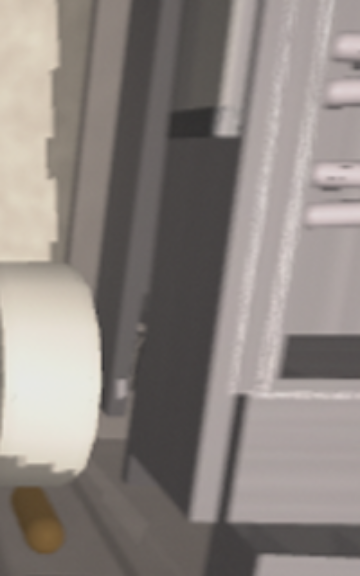

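```bash
python3 - <<'E'
from h import *
import pickle
p=pickle.load(open("w11.pkl","rb"))
q=[ray(p,((500+x/1.8)*.64,(80+y/1.8)*.64),88) for x,y in [(192,520),(240,137)]]
d=q[1]-q[0];print(q,-np.degrees(np.arctan2(d[0],d[1])))
E
```

```text
[array([ 556.88575151, -113.36070804,   88.        ]), array([563.0718134 , -55.24671103,  88.        ])] -6.076084697543959
```

```bash
python3 - <<'E'
from h import *
import pickle
p=pickle.load(open("w11.pkl","rb"))
for z in (40,66): print(ray(p,(522*.64,371*.64),z))
p=pickle.load(open("w7.pkl","rb"))
for uv in [(570,372),(563,400),(635,400)]:
  for z in (40,66,85): print(uv,ray(p,(uv[0]*.64,uv[1]*.64),z))
# finger pos at home: TCP ~ (516,-127)
E
```

```text
[ 541.55681785 -136.9450103    40.        ]
[ 536.85271819 -123.15216827   66.        ]
(570, 372) [ 544.99467661 -139.60011255   40.        ]
(570, 372) [ 537.09969624 -125.36089045   66.        ]
(570, 372) [ 531.33028751 -114.95530508   85.        ]
(563, 400) [ 541.87037929 -152.3697201    40.        ]
(563, 400) [ 534.47380422 -136.0934191    66.        ]
(563, 400) [ 529.06861475 -124.19919914   85.        ]
(635, 400) [ 571.12181098 -155.41756313   40.        ]
(635, 400) [ 559.05888465 -138.65505325   66.        ]
(635, 400) [ 550.24366925 -126.40552679   85.        ]
```

View pics/w11.png

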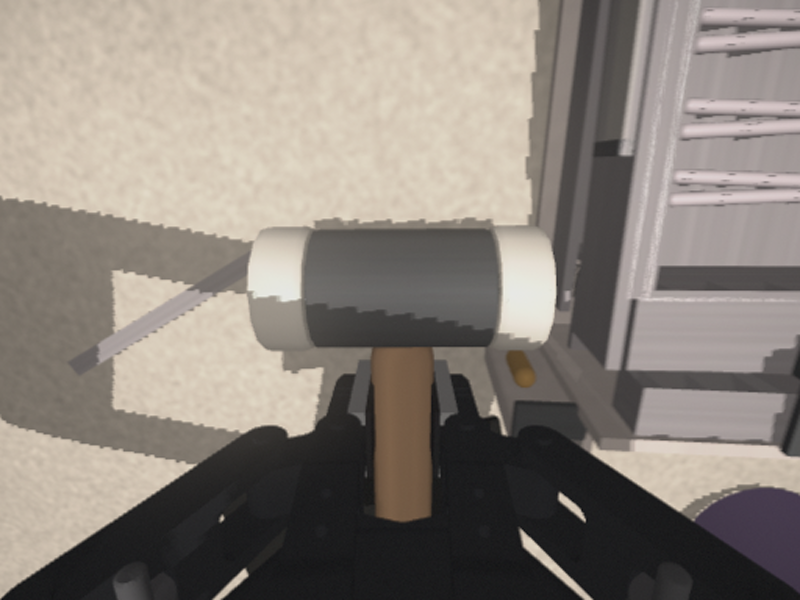

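Emit:
apply_moves([
  [0,[0.005,0.05,0],0],
  [0,[0.013,0.105,0],0],
  [0,[0.022,0.16,0],0],
  [0,[0.027,0.172,0],0],
  [0,[0.03,0.172,0],0],
])

```text
time: 18.85
tool_pos: [522.6, 47.1, 71.0]
tcp_rot: [-176.7, -0.6, 82.5]
ft_force: [-0.1, -0.7, -4.0]
finger_gap: 18.0
```

Emit:
apply_moves([
  [0,[0.006,-0.001,0],0],
  [0,[0.01,-0.002,0],0],
  [0,[0.013,-0.002,0],0],
  [0,[0.016,-0.003,0],0],
  [0,[0.018,-0.003,0],0],
])

```text
time: 19.48
tool_pos: [539.1, 43.8, 70.5]
tcp_rot: [-176.5, -0.5, 82.5]
ft_force: [-15.8, -0.7, 4.6]
finger_gap: 18.0
```

Emit:
apply_moves([
  [0,[-0.02,0.003,0.002],0],
  [0,[-0.03,-0.05,0.005],0],
  [0,[-0.039,-0.105,0.01],0],
  [0,[-0.042,-0.155,0.01],0],
  [0,[-0.037,-0.165,0.01],0],
])

```text
time: 20.1
tool_pos: [502.1, -124.4, 80.9]
tcp_rot: [-176.5, -0.5, 82.2]
ft_force: [-0.4, 0.0, -3.5]
finger_gap: 18.5
```

Emit:
apply_moves([
  [0,[0.005,-0.001,0],0],
  [0,[0.009,-0.001,0],0],
  [0,[0.012,-0.002,0],0],
  [0,[0.014,-0.002,0],0],
  [0,[0.016,-0.002,0],0],
])

```text
time: 20.72
tool_pos: [514.2, -125.2, 80.3]
tcp_rot: [-175.9, -0.4, 82.4]
ft_force: [-28.0, -1.1, 16.1]
finger_gap: 18.1
```

```bash
python3 look.py 12
```

```text
20.775 [ 514.09789221 -125.16804363   80.27613764] [-175.93251565   -0.4551056    82.36890427] [-23.00052974  -0.81903086  11.87565397]
```

View pics/w12.png

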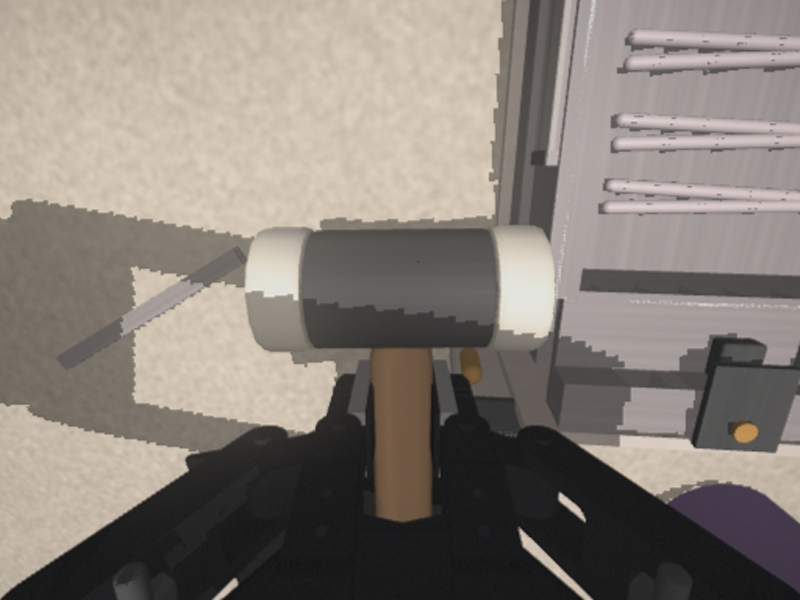

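Emit:
apply_moves([
  [0,[0.003,0,0],0],
  [0,[0.005,-0.001,0],0],
  [0,[0.005,-0.001,0],0],
])

```text
time: 21.15
tool_pos: [514.1, -124.8, 79.1]
tcp_rot: [-175.2, -0.5, 82.5]
ft_force: [-25.7, 1.0, 11.5]
finger_gap: 18.1
```

Emit:
apply_moves([
  [0,[-0.02,0.003,0],0],
  [0,[-0.01,0.055,-0.004],0],
  [0,[-0.001,0.11,-0.007],0],
  [0,[0.009,0.16,-0.007],0],
  [0,[0.016,0.17,-0.007],0],
])

```text
time: 21.78
tool_pos: [530.1, 49.2, 72.0]
tcp_rot: [-175.2, -0.5, 82.8]
ft_force: [1.0, -1.0, -3.8]
finger_gap: 18.1
```

Emit:
apply_moves([
  [0,[0.005,-0.001,0],0],
  [0,[0.009,-0.001,0],0],
  [0,[0.012,-0.002,0],0],
  [0,[0.014,-0.002,0],0],
  [0,[0.015,-0.002,0],0],
])

```text
time: 22.4
tool_pos: [539.9, 47.2, 71.1]
tcp_rot: [-174.5, -0.5, 82.8]
ft_force: [-29.3, 5.3, 15.2]
finger_gap: 18.1
```

```bash
python3 look.py 13
```

```text
22.45 [539.87194646  47.15581427  71.00760086] [-174.51471524   -0.51036736   82.7648554 ] [-25.44885631   3.94237157  12.0517672 ]
```

View pics/w13.png

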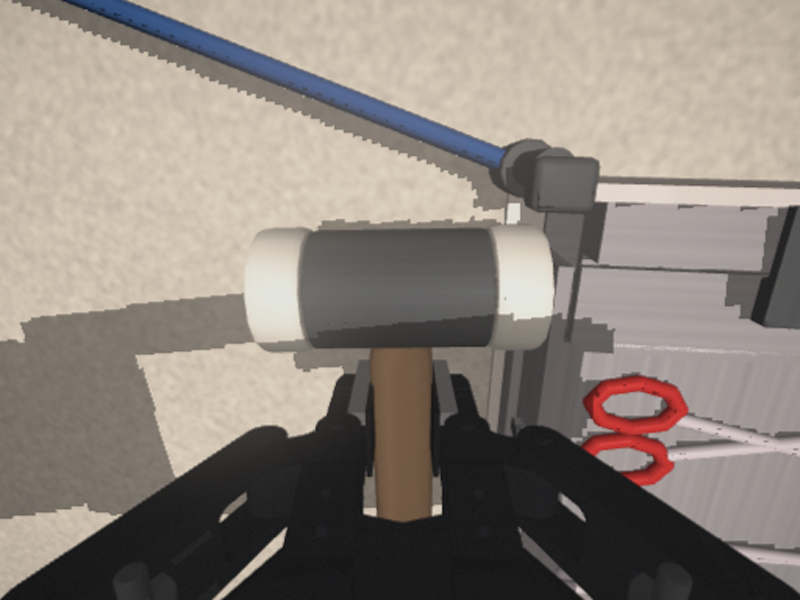

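Emit:
apply_moves([
  [0,[-0.03,0.003,0.01],0],
  [0,[-0.045,-0.02,0.06],0],
  [0,[-0.045,-0.05,0.11],0],
  [0,[-0.045,-0.09,0.15],0],
  [0,[-0.045,-0.13,0.18],0],
])

```text
time: 23.08
tool_pos: [495.0, -85.4, 253.5]
tcp_rot: [-174.7, -0.5, 82.7]
ft_force: [1.4, -0.2, -2.9]
finger_gap: 18.1
```

```bash
python3 look.py 14; python3 - <<'E'
from h import *
p=optics.snapshot("side"); cv2.imwrite("pics/si14.png",cv2.resize(p["color"][150:250,270:360],None,fx=6,fy=6,interpolation=cv2.INTER_CUBIC))
E
```

```text
23.125 [496.22212952 -90.33967385 257.62997195] [-174.96972789   -0.2348284    82.53685486] [ 0.59632932 -5.44921954  0.59738114]
```

View pics/w14.png

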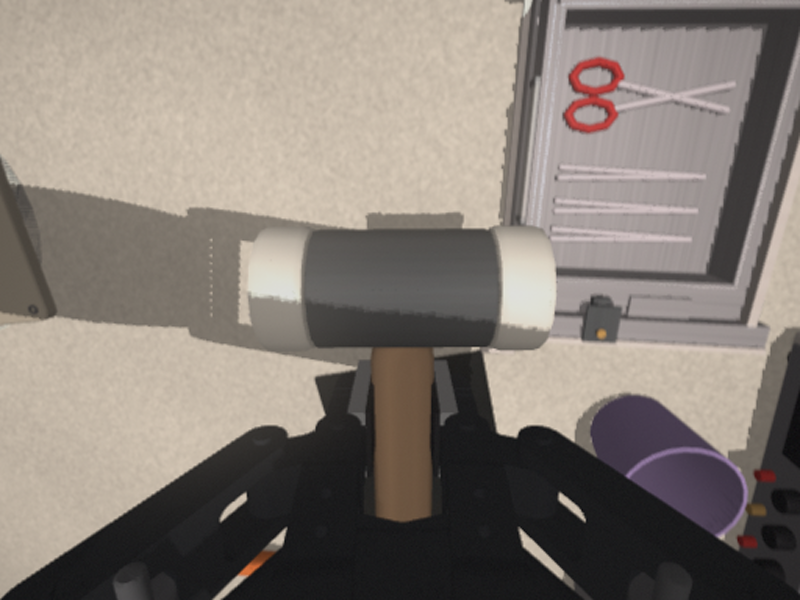

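View pics/si14.png

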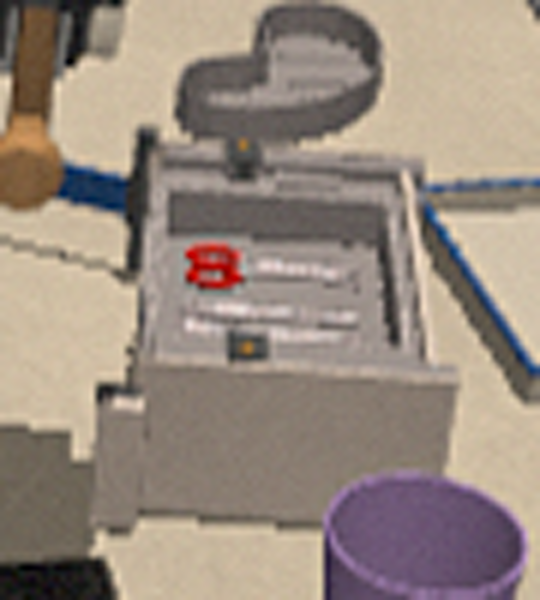

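Emit:
apply_moves([
  [0,[-0.005,-0.05,-0.02],0.05],
  [0,[-0.01,-0.1,-0.05],0.1],
  [0,[-0.015,-0.15,-0.08],0.13],
  [0,[-0.015,-0.195,-0.12],0.13],
  [0,[-0.015,-0.213,-0.165],0.13],
])

```text
time: 23.8
tool_pos: [480.6, -304.4, 89.5]
tcp_rot: [-175.0, -0.3, 89.7]
ft_force: [1.4, 0.5, -3.4]
finger_gap: 17.9
```

Emit:
apply_moves([
  [0,[0,0,-0.03],0],
  [0,[0,0,-0.045],0],
  [0,[0,0,-0.053],0],
  [0,[0,0,-0.056],0],
  [0,[0,0,-0.058],0],
])

```text
time: 24.42
tool_pos: [481.7, -304.7, 32.7]
tcp_rot: [-175.1, -0.2, 89.7]
ft_force: [-0.6, 0.5, -3.1]
finger_gap: 18.1
```

Emit:
apply_moves([
  [0,[0,0,-0.003],0],
  [0,[0,0,-0.005],0],
  [0,[0,0,-0.007],0],
  [0,[0,0,-0.007],0],
])

```text
time: 24.92
tool_pos: [481.8, -304.8, 25.9]
tcp_rot: [-175.1, -0.2, 89.7]
ft_force: [0.9, -0.5, -1.9]
finger_gap: 17.9
```

```bash
python3 look.py 15; python3 - <<'E'
from h import *
p=optics.snapshot("side"); cv2.imwrite("pics/si15.png",cv2.resize(p["color"][230:330,220:360],None,fx=5,fy=5,interpolation=cv2.INTER_CUBIC))
E
```

```text
24.975 [ 481.80362082 -304.78327547   25.94126996] [-175.1208398    -0.1899478    89.72184902] [ 0.20242087 -0.42136584 -2.35032221]
```

View pics/si15.png

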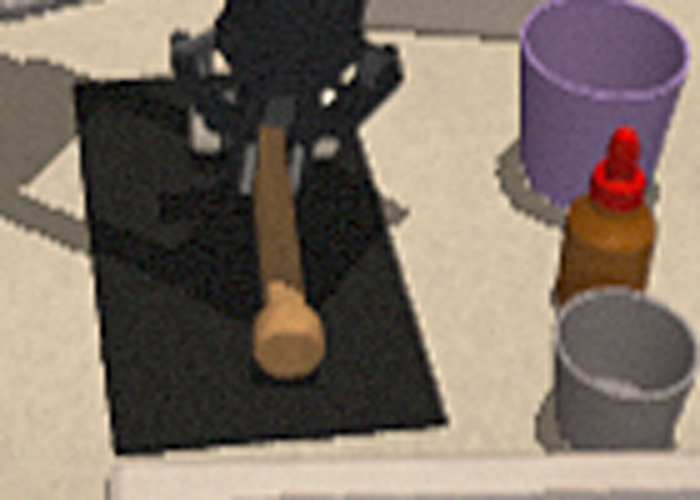

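Emit:
apply_moves([
  [0.7,[0,0,-0.001],0],
  [0.7,[0,0,-0.001],0],
  [0.7,[0,0,-0.001],0],
  [0.7,[0,0,0.02],0],
  [0.7,[0,0,0.06],0],
])

```text
time: 25.65
tool_pos: [480.7, -304.0, 86.1]
tcp_rot: [-175.0, -0.3, 89.7]
ft_force: [0.3, 0.3, 0.1]
finger_gap: 60.0
```

```bash
python3 look.py 16; python3 - <<'E'
from h import *
p=optics.snapshot("side"); cv2.imwrite("pics/si16.png",cv2.resize(p["color"][230:330,220:360],None,fx=5,fy=5,interpolation=cv2.INTER_CUBIC))
E
```

```text
25.7 [ 484.28114649 -306.55611184   93.7376052 ] [-1.75439145e+02  4.34529833e-02  8.97305208e+01] [ 2.89021978 -2.2669382   5.24795874]
```

View pics/w16.png

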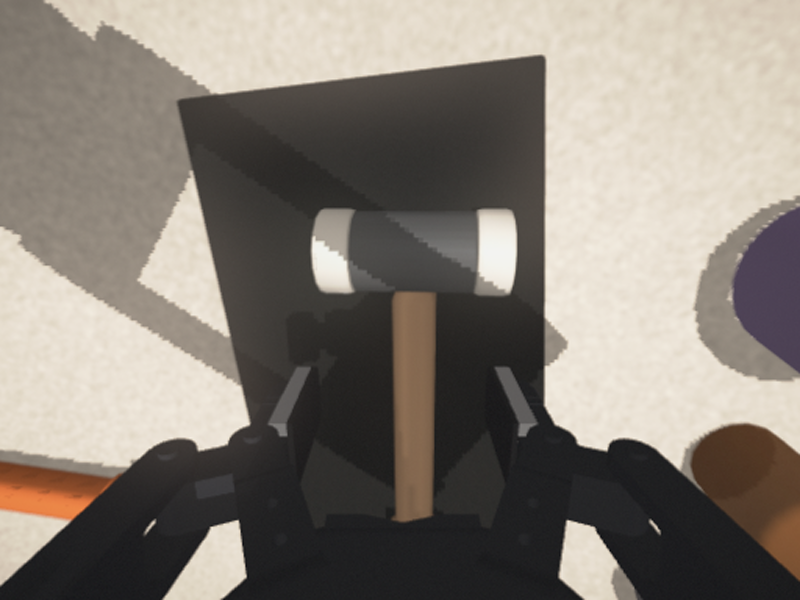

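View pics/si16.png

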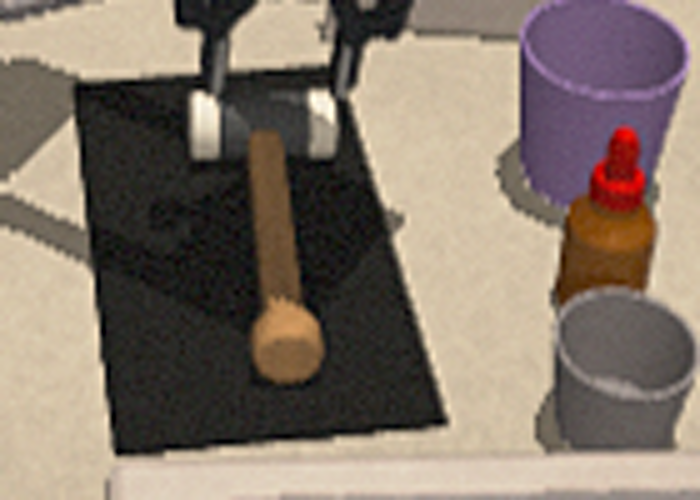

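```bash
cat > keep.py <<'E'
from h import *
import pickle
c,s=np.cos(np.radians(-8.3)),np.sin(np.radians(-8.3)); R=np.array([[c,-s],[s,c]])
H=np.array([588.5,117.0])
def P(th,d=17,r=140): return H+R@(r*np.array([-np.sin(th),-np.cos(th)])+d*np.array([-np.cos(th),np.sin(th)]))
E
python3 - <<'E'
from keep import *
p=pickle.load(open("w13.pkl","rb"))
for uv,z in [((530,165),75),((530,165),66),((497,157),66),((70,0),66)]: print(uv,z,ray(p,(uv[0]*.64,uv[1]*.64),z).round(1))
print("start",P(1.91,45))
for th in [1.91,1.7,1.5,1.3,1.1,.9,.7,.5,.3,.15,.06,0,-.03]: print(th,P(th).round(0), P(th,12).round(0))
E
```

```text
(530, 165) 75 [584.8 119.2  75. ]
(530, 165) 66 [586.4 119.   66. ]
(497, 157) 66 [577.  122.5  66. ]
(70, 0) 66 [457.5 181.8  66. ]
start [485.52678401 221.98341197]
1.91 [472. 197.] [470. 193.]
1.7 [458. 171.] [457. 166.]
1.5 [450. 144.] [450. 139.]
1.3 [447. 116.] [448. 111.]
1.1 [450.  88.] [452.  84.]
0.9 [459.  61.] [461.  57.]
0.7 [473.  37.] [476.  33.]
0.5 [491.  15.] [495.  12.]
0.3 [513.  -2.] [517.  -4.]
0.15 [532. -12.] [536. -13.]
0.06 [543. -17.] [548. -18.]
0 [551. -19.] [556. -20.]
-0.03 [556. -20.] [561. -21.]
```

Emit:
apply_moves([
  [0,[0,0,0.05],0.1],
  [0,[0,0.02,0.1],0.28],
  [0,[0,0.08,0.11],0.46],
  [0,[0,0.14,0.11],0.64],
  [0,[0,0.2,0.11],0.82],
])

```text
time: 26.38
tool_pos: [485.1, -105.6, 204.3]
tcp_rot: [-175.6, 0.2, 137.0]
ft_force: [0.7, 0.5, 0.4]
finger_gap: 0.3
```

Emit:
apply_moves([
  [0,[0,0.06,0],0.18],
  [0,[0,0.12,0],0.36],
  [0,[0,0.18,0],0.54],
  [0,[0,0.24,0],0.61],
  [0,[0,0.3,0],0.61],
])

```text
time: 27.0
tool_pos: [485.0, 196.5, 205.6]
tcp_rot: [-175.7, 0.4, 172.0]
ft_force: [0.4, -0.3, 0.7]
finger_gap: 0.3
```

```bash
python3 look.py 17
```

```text
27.05 [484.00427517 203.11182451 205.44078238] [-175.92897435    0.29382615  172.17597338] [-5.31879539  2.84932259  0.47128999]
```

View pics/w17.png

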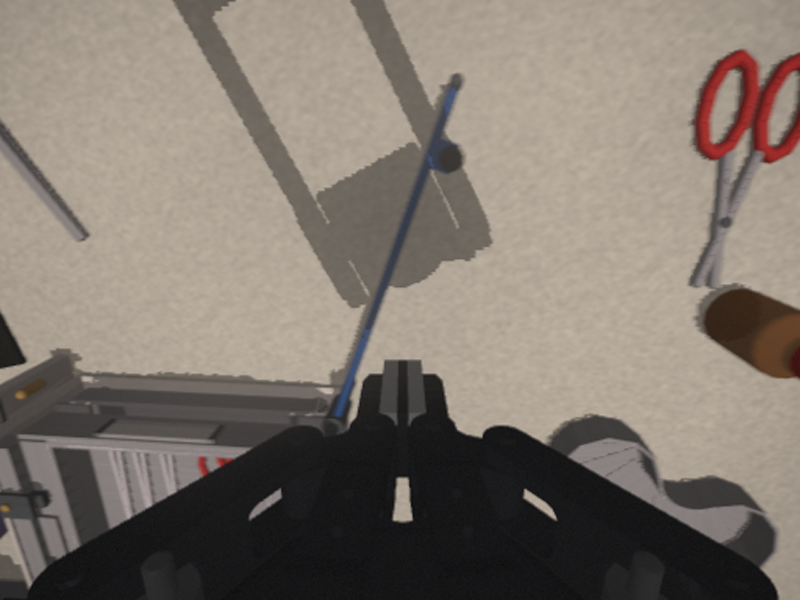

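Emit:
apply_moves([
  [0,[0.002,0.025,-0.03],0],
  [0,[0.002,0.025,-0.08],0],
  [0,[0.002,0.025,-0.12],0],
  [0,[0.002,0.025,-0.142],0],
  [0,[0.002,0.025,-0.142],0],
])

```text
time: 27.68
tool_pos: [484.5, 227.5, 62.1]
tcp_rot: [-175.8, 0.1, 172.2]
ft_force: [0.8, 0.1, -0.2]
finger_gap: 0.0
```

```bash
python3 look.py 18
```

```text
27.725 [485.81828331 227.96139355  63.80271917] [-175.90558304    0.25836586  172.17680931] [ 1.47874369 -0.25300061  1.14397623]
```

View pics/w18.png

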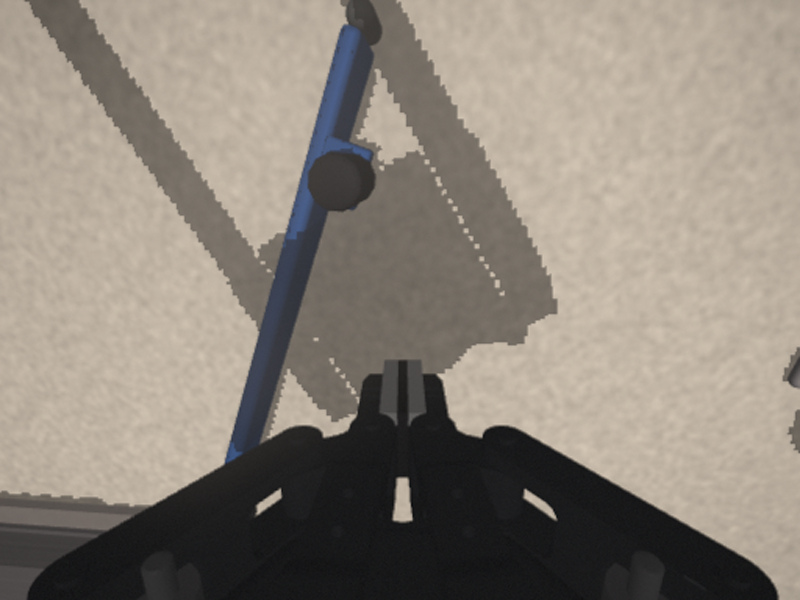

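Emit:
apply_moves([
  [0,[-0.013,-0.028,-0.002],0],
  [0,[-0.028,-0.057,-0.002],0],
  [0,[-0.036,-0.084,-0.002],0],
  [0,[-0.039,-0.112,-0.002],0],
  [0,[-0.036,-0.14,-0.002],0],
])

```text
time: 28.35
tool_pos: [451.3, 87.5, 64.5]
tcp_rot: [-176.0, 0.5, 172.2]
ft_force: [0.9, -0.1, 1.0]
finger_gap: -0.0
```

```bash
python3 look.py 19
```

```text
28.4 [451.74899433  84.87605146  64.46074882] [-175.87772458    0.50953217  172.16636227] [-0.07357856 -2.0869534   0.27778169]
```

View pics/w19.png

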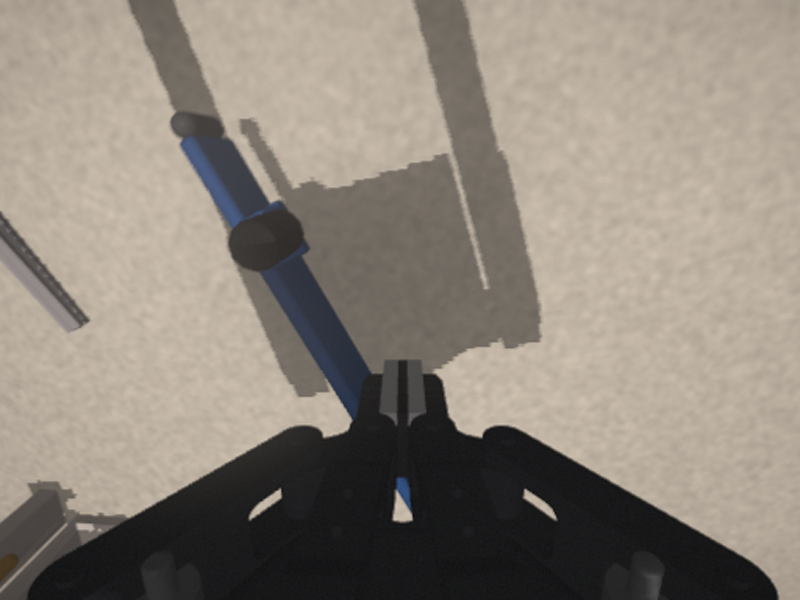

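Emit:
apply_moves([
  [0,[0.007,-0.024,-0.003],0],
  [0,[0.021,-0.048,-0.003],0],
  [0,[0.039,-0.07,-0.003],0],
  [0,[0.058,-0.086,-0.003],0],
  [0,[0.073,-0.094,-0.003],0],
])

```text
time: 29.02
tool_pos: [527.0, -10.0, 63.9]
tcp_rot: [-175.9, 0.7, 172.1]
ft_force: [-1.1, 1.0, 0.2]
finger_gap: -0.1
```

```bash
python3 look.py 20
```

```text
29.075 [528.51960502 -10.63795525  64.28350266] [-175.88025183    0.81729616  172.09920626] [-0.79487471 -0.20316985  2.01319669]
```

View pics/w20.png

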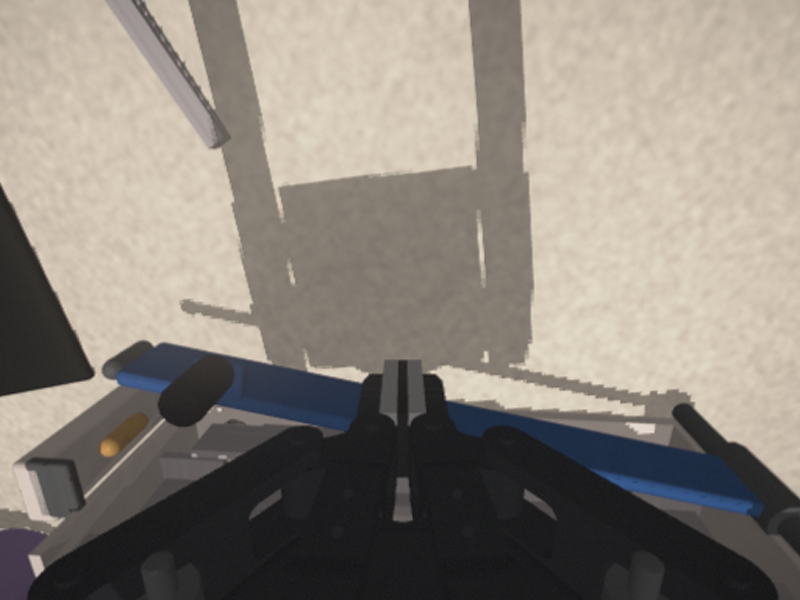

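Emit:
apply_moves([
  [0,[0.006,-0.003,-0.001],0],
  [0,[0.01,-0.005,-0.001],0],
  [0,[0.014,-0.006,-0.001],0],
  [0,[0.017,-0.007,-0.001],0],
  [0,[0.02,-0.007,-0.001],0],
])

```text
time: 29.7
tool_pos: [546.3, -17.4, 62.6]
tcp_rot: [-175.8, 0.5, 172.1]
ft_force: [-5.8, -1.5, 3.2]
finger_gap: -0.1
```

Emit:
apply_moves([
  [0,[0.003,0,0],0],
  [0,[0.005,-0.001,0],0],
  [0,[0.007,-0.001,0],0],
  [0,[0.009,-0.001,0],0],
  [0,[0.009,-0.001,0],0],
])

```text
time: 30.32
tool_pos: [551.7, -18.0, 62.1]
tcp_rot: [-175.8, 0.0, 172.1]
ft_force: [-21.2, 1.8, 15.4]
finger_gap: 0.2
```

```bash
python3 look.py 21
```

```text
30.375 [551.66896567 -18.07321143  62.14632131] [-1.75793932e+02  4.46491622e-02  1.72091648e+02] [-21.42244965   2.57834749  16.49621766]
```

View pics/w21.png

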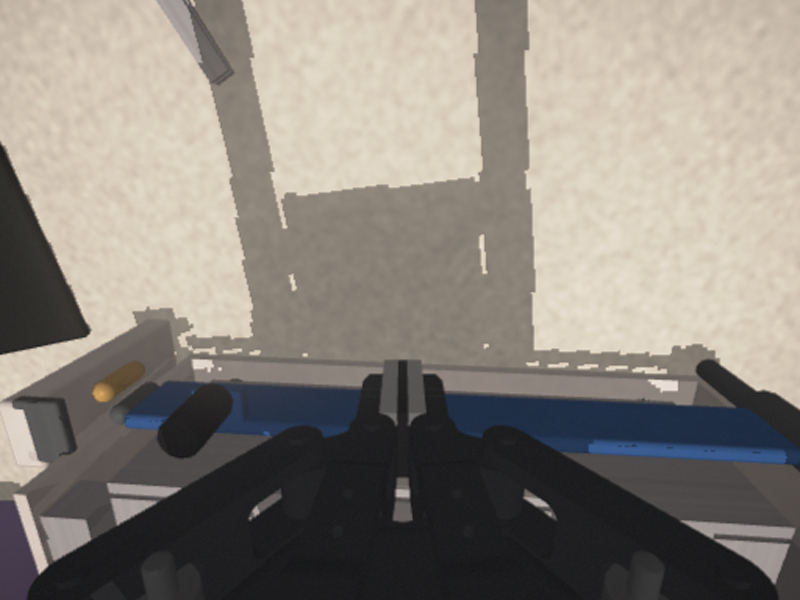

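Emit:
apply_moves([
  [0,[-0.025,0.003,0],0],
  [0,[-0.06,0.008,0.02],0],
  [0,[-0.08,0.01,0.07],0],
  [0,[-0.1,0,0.12],0],
  [0,[-0.12,-0.03,0.16],0],
])

```text
time: 31.0
tool_pos: [431.8, -47.7, 224.6]
tcp_rot: [-175.8, 0.2, 172.2]
ft_force: [1.7, -0.5, -0.7]
finger_gap: 0.2
```

Emit:
apply_moves([
  [0,[0,-0.01,0.03],-0.18],
  [0,[0,-0.02,0.05],-0.36],
  [0,[0,-0.03,0.06],-0.54],
  [0,[0,-0.03,0.07],-0.72],
  [0,[0,-0.03,0.07],-0.72],
])

```text
time: 31.62
tool_pos: [432.5, -78.0, 295.6]
tcp_rot: [-175.9, 0.3, 131.0]
ft_force: [0.2, -0.8, 0.6]
finger_gap: -0.2
```

```bash
python3 look.py 22; python3 - <<'E'
from h import *
p=optics.snapshot("scene"); cv2.imwrite("pics/sc22.png",cv2.resize(p["color"][140:260,110:330],None,fx=3.6,fy=3.6,interpolation=cv2.INTER_CUBIC))
cv2.imwrite("pics/sc22f.png",p["color"])
E
```

```text
31.675 [432.17849677 -77.84167248 294.8824933 ] [-175.84308829    0.26206682  131.19711978] [-0.10460483 -0.0476005  -0.13524624]
```

View pics/w22.png

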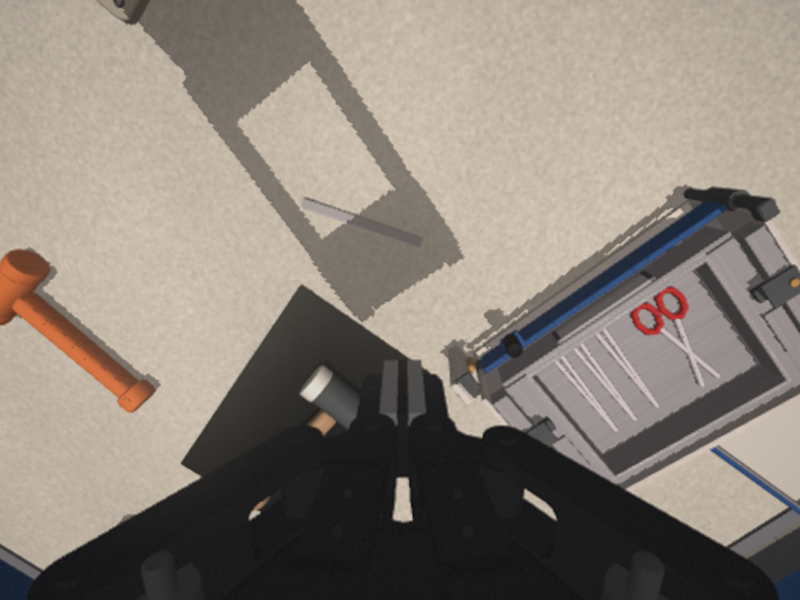

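View pics/sc22.png

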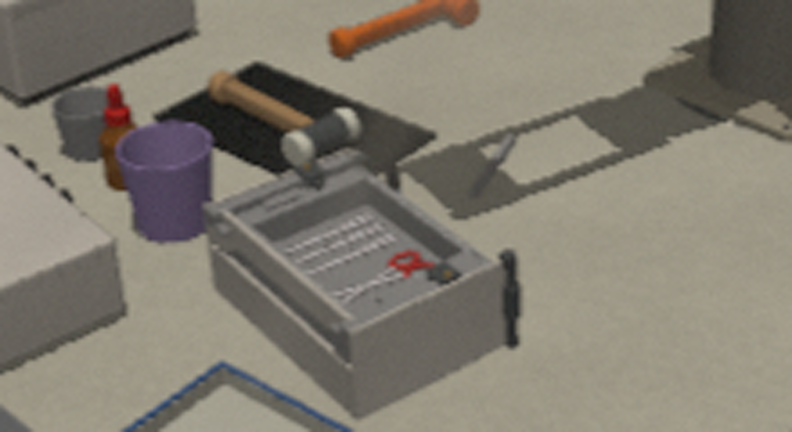

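```bash
python3 - <<'E'
import cv2
a=cv2.imread("pics/w22.png")
cv2.imwrite("pics/w22e.png",cv2.resize(a[180:420,430:790],None,fx=2.2,fy=2.2,interpolation=cv2.INTER_CUBIC))
E
```

```text
(no output)
```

View pics/w22e.png

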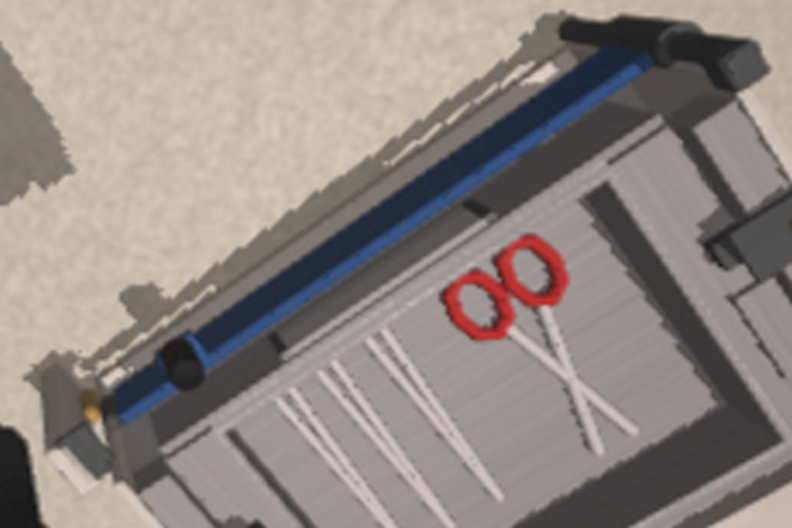

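```bash
python3 - <<'E'
from h import *
import pickle
p=pickle.load(open("w22.pkl","rb"))
def L(a,b,z):
    q=[ray(p,((430+x/2.2)*.64,(180+y/2.2)*.64),z)[:2] for x,y in (a,b)]; d=q[1]-q[0]; return q,np.degrees(np.arctan2(d[0],d[1]))
print(L((122,421),(650,65),66)); print(L((165,455),(663,118),88))
print(L((122,421),(640,72),66))
for q in ["keeper","keeper_knob"]:
    pp=optics.snapshot("wrist"); print(q,find(pp,q))
E
```

```text
([array([ 549.19210407, -120.42271862]), array([585.92634009, 108.26092541])], np.float64(9.125659862917253))
([array([ 562.11709487, -113.00565472]), array([591.58860492,  92.91706651])], np.float64(8.144820357609147))
([array([ 549.19210407, -120.42271862]), array([585.40671806, 104.5044363 ])], np.float64(9.146467029444985))
keeper [(0.67, array([566.,  15.,  58.]))]
keeper_knob [(0.57, array([567.,  21.,  61.]))]
```

Emit:
apply_moves([
  [0,[0.01,-0.02,-0.03],-0.18],
  [0,[0.02,-0.04,-0.06],-0.36],
  [0,[0.03,-0.055,-0.09],-0.54],
  [0,[0.035,-0.065,-0.11],-0.72],
  [0,[0.035,-0.065,-0.11],-0.72],
])

```text
time: 32.55
tool_pos: [465.3, -142.4, 182.0]
tcp_rot: [-175.5, 0.1, 89.9]
ft_force: [-0.4, 0.3, 1.5]
finger_gap: -0.0
```

```bash
python3 look.py 23
```

```text
32.6 [ 465.93625549 -142.29306981  183.52439417] [-1.75670530e+02  1.26299069e-01  9.00798759e+01] [ 0.89007509 -0.38626276 -0.4812248 ]
```

View pics/w23.png

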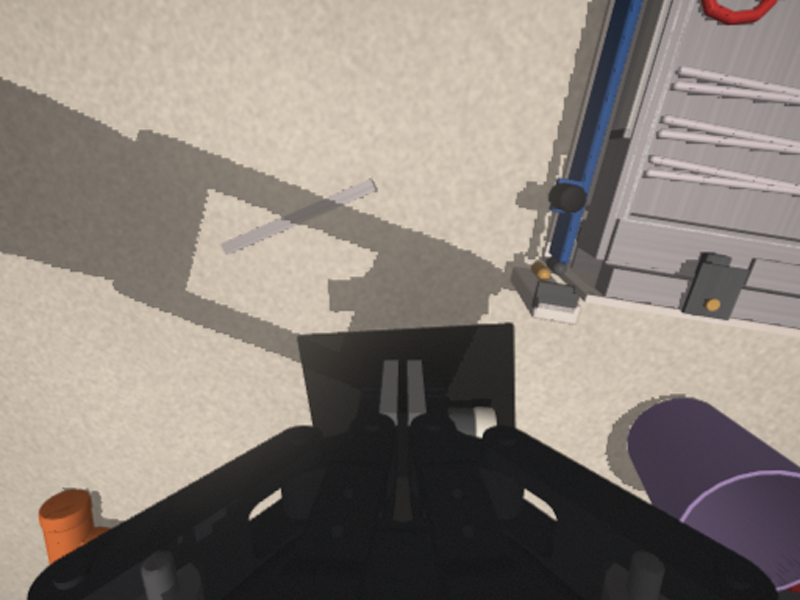

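```bash
python3 - <<'E'
import cv2
a=cv2.imread("pics/w23.png")
cv2.imwrite("pics/w23e.png",cv2.resize(a[150:330,480:640],None,fx=3.3,fy=3.3,interpolation=cv2.INTER_CUBIC))
from h import *
import pickle
p=pickle.load(open("w23.pkl","rb"))
E
```

```text
(no output)
```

View pics/w23e.png

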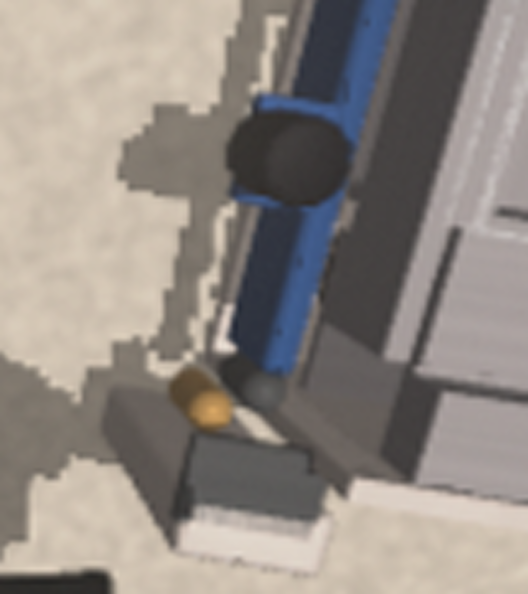

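```bash
python3 - <<'E'
import cv2
a=cv2.imread("pics/w23.png")
cv2.imwrite("pics/w23f.png",cv2.resize(a[0:280,530:720],None,fx=2.1,fy=2.1,interpolation=cv2.INTER_CUBIC))
E
```

```text
(no output)
```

View pics/w23f.png

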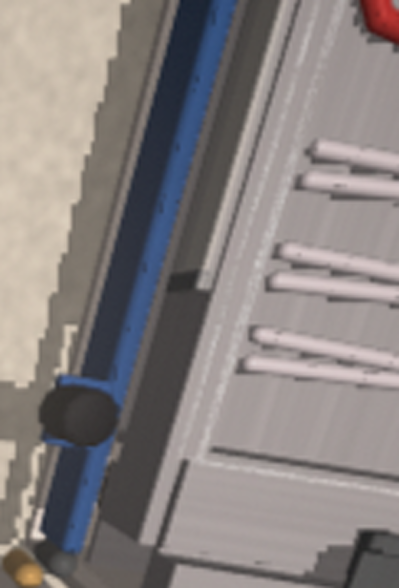

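```bash
python3 - <<'E'
from h import *
import pickle
p=pickle.load(open("w23.pkl","rb"))
def L(a,b,z):
    q=[ray(p,((530+x/2.1)*.64,(y/2.1)*.64),z)[:2] for x,y in (a,b)]; d=q[1]-q[0]; return q,np.degrees(np.arctan2(d[0],d[1]))
print(L((78,550),(239,0),66)); print(L((143,543),(296,0),88))
E
```

```text
([array([ 550.55298862, -119.95102474]), array([571.63396148,   7.98968369])], np.float64(9.356635352097571))
([array([ 559.18469399, -112.90350582]), array([574.35540237,   1.33725837])], np.float64(7.564388059313524))
```

Emit:
apply_moves([
  [0,[0.0,0.03,0.02],0.18],
  [0,[0,0.06,0.02],0.36],
  [0,[0,0.09,0.02],0.54],
  [0,[0.0,0.12,0.02],0.72],
  [0,[0,0.13,0.02],0.9],
])

```text
time: 33.22
tool_pos: [466.3, -10.1, 205.3]
tcp_rot: [-175.8, 0.2, 142.4]
ft_force: [-0.1, 0.7, -0.3]
finger_gap: 0.0
```

Emit:
apply_moves([
  [0,[0.02,0,-0.03],0.18],
  [0,[0.03,0,-0.06],0.36],
  [0,[0.04,0,-0.1],0.535],
  [0,[0.05,0,-0.14],0.535],
  [0,[0.05,0,-0.14],0.535],
])

```text
time: 33.85
tool_pos: [514.3, -9.4, 63.4]
tcp_rot: [-175.7, -0.1, 173.3]
ft_force: [0.1, -0.4, 0.6]
finger_gap: -0.0
```

Emit:
apply_moves([
  [0,[0.01,-0.004,0],-0.01],
  [0,[0.02,-0.008,0],-0.02],
  [0,[0.027,-0.009,0],-0.02],
  [0,[0.031,-0.009,0],-0.02],
  [0,[0.034,-0.009,0],-0.02],
])

```text
time: 34.48
tool_pos: [548.5, -18.4, 63.5]
tcp_rot: [-175.7, -0.1, 172.2]
ft_force: [0.4, -0.6, 0.3]
finger_gap: 0.3
```

Emit:
apply_moves([
  [0,[0.001,0,0],0],
  [0,[0.002,0,0],0],
  [0,[0.002,0,0],0],
])

```text
time: 34.85
tool_pos: [550.5, -18.3, 63.4]
tcp_rot: [-175.7, -0.1, 172.2]
ft_force: [-0.4, 0.1, -0.7]
finger_gap: 0.0
```

Emit:
apply_moves([
  [0,[0.002,0,0],0],
  [0,[0.004,0,0],0],
  [0,[0.006,-0.001,0],0],
  [0,[0.007,-0.001,0],0],
  [0,[0.007,-0.001,0],0],
])

```text
time: 35.48
tool_pos: [551.8, -18.5, 62.6]
tcp_rot: [-175.7, -0.8, 172.2]
ft_force: [-29.9, 5.6, 22.9]
finger_gap: 0.1
```

Emit:
apply_moves([
  [0,[-0.02,0.003,0],0],
  [0,[-0.05,0.006,0.01],0],
  [0,[-0.07,0.006,0.05],0],
  [0,[-0.08,0,0.1],0],
  [0,[-0.09,0,0.15],0],
])

```text
time: 36.1
tool_pos: [461.1, -18.7, 214.0]
tcp_rot: [-175.7, -0.8, 172.2]
ft_force: [1.3, 0.4, -0.4]
finger_gap: -0.1
```

Emit:
apply_moves([
  [0,[-0.02,0.02,0.03],0],
  [0,[-0.03,0.04,0.05],0],
  [0,[-0.03,0.04,0.06],0],
  [0,[-0.03,0.04,0.06],0],
])

```text
time: 36.6
tool_pos: [431.7, 21.0, 274.5]
tcp_rot: [-175.7, -0.7, 172.2]
ft_force: [-0.3, 0.6, -0.3]
finger_gap: -0.0
```

```bash
python3 look.py 24; python3 - <<'E'
from h import *
p=optics.snapshot("side"); cv2.imwrite("pics/si24.png",cv2.resize(p["color"][140:340,130:370],None,fx=3.3,fy=3,interpolation=cv2.INTER_CUBIC))
p2=optics.snapshot("scene")
for q in ["kidney_dish","beaker","steel_cup","bottle_a","scissors","forceps"]: print(q,find(p,q),find(p2,q))
E
```

```text
36.65 [431.347837    20.88322755 273.57871906] [-175.6928764    -0.8204831   172.14477042] [ 0.30939332  0.51458191 -0.37010907]
kidney_dish [(0.96, array([735., 369.,  13.])), (0.63, array([ 455., -373.,    5.]))] [(0.67, array([727., 363.,   5.])), (0.6, array([417., 428.,   9.]))]
beaker [(0.93, array([ 665., -284.,   67.]))] [(0.83, array([ 680., -267.,   67.])), (0.39, array([727., 367.,   5.]))]
steel_cup [(0.9, array([ 650., -462.,   35.]))] [(0.77, array([ 658., -464.,   45.]))]
bottle_a [(0.94, array([ 648., -393.,   57.])), (0.58, array([559., 418.,  53.]))] [(0.77, array([572., 440.,  58.])), (0.65, array([ 670., -377.,   69.]))]
scissors [(0.61, array([425., 413.,   3.])), (0.38, array([660.,   9.,  59.]))] [(0.61, array([416., 425.,   7.]))]
forceps [(0.46, array([ 454., -375.,    6.])), (0.45, array([ 372., -108.,    7.]))] [(0.37, array([ 375., -108.,   12.]))]
```

View pics/si24.png

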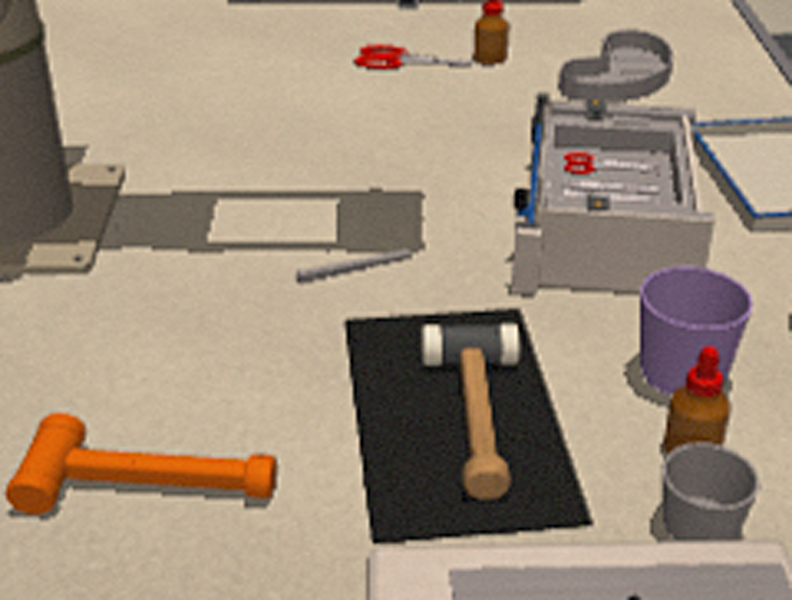

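View pics/w24.png

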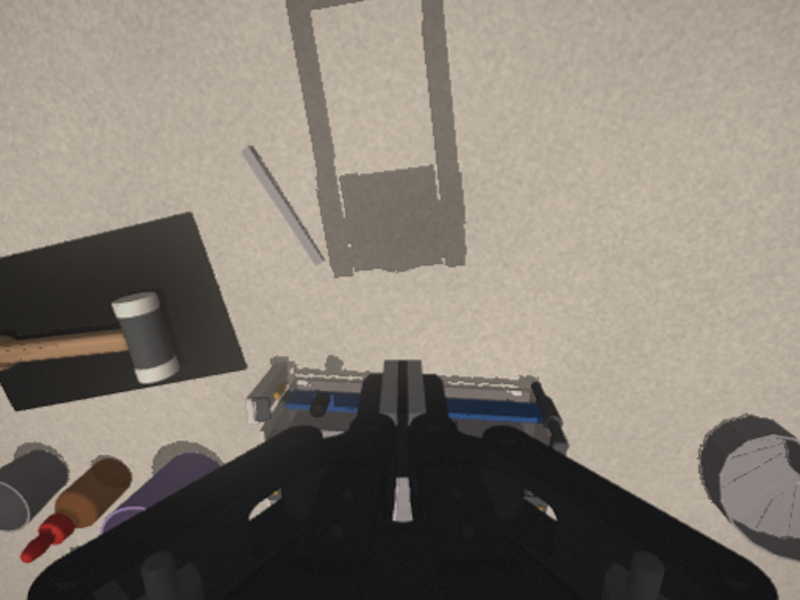

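All is in place: the bar is behind its roller, the mallet is on the pad and the bystanders have not moved. I am handing the job in.

```bash
python3 -c "
from bench import hand_in; print(hand_in())"
```

```text
the job is handed in; nothing more can be done
None
```

I pushed the jammed tray home with the mallet, put the mallet back on the pad and snapped the keeper bar shut. I handed the job in at about 37 s, and no verdict came back.

- **Tray:** I worked the right and left ends of its front in turn with light mallet pushes. The highest force I read was about 29 N. Some pushes ended before a reading, so their peaks were not seen. Both ends then stopped dead at 25–29 N. The front plate measured 160.5 mm ahead of the rack's rear corners, against 160 mm expected, so it is home to about 1 mm.
- **Mallet:** it lies on the black pad in about its original place, in both the side and the wrist pictures. The orange look-alike was not touched.
- **Keeper:** I pushed it shut with closed fingers. Its nose sits behind the brass roller in the close-up. A second push of about 30 N stopped within 0.1 mm of the first.
- **Disagreement:** edge measurements in two pictures put the bar 1.0–1.8° (0.017–0.031 rad) off the tray's front, on either side of the 0.025 rad limit. These edge fits are only good to about 1°. The push test put it within about 0.01 rad of its stop, and I trusted that.
- **Bystanders:** the networks place all of them within about 12 mm of where they were at the start, which includes detection noise. The robot was clear of everything at the end.
- **Tool tilt:** the tool leaned about 5° from the mallet pushes. That could not be corrected through the interface, and it had no effect on the result that I could see.

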